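# Shield the beam, then hold a slide flush on the tilted stage

## Task

Hang the red beam shield over the horizontal steel bar, between its posts, and let go of it. Then take the blue slide carrier by its white tab, lay it centred and flush on the sloped stage face, long side along the slope, and push gently until the sprung face has sunk about half of its 12 mm travel; finish while still gripping the carrier and holding it pressed there. Leave the stage's tilt, the lens mount, the mirror mount and the screwdriver as they are.

Things in the scene. Friction and masses are not known exactly. Their poses are not given: they have to be found in the camera images.
- shield_grip (a point): Centre of the black upright grip tab on top of the red beam shield. Tab 36 mm (own x) by 12 mm (own y) by 46 mm tall; grip it across y. This point is 97 mm above the shield's leg edges, 27 mm above the underside of its 4 mm top plate and 23 mm below the tab's top. Own z is up.
- shield: Beam shield: red folded plate like an upside-down U, standing on its leg edges on the black breadboard; about 150 g. Legs 80 mm long (own x), 70 mm high, 4 mm thick, with a 30 mm clear gap between them (own y); top plate 38 mm wide. Origin: centre of its underside, level with the leg edges; axes as the tab's.
- bar_mid (a point): Middle of the axis of the horizontal steel bar: 16 mm diameter, 240 mm long along own x, 170 mm above the breadboard; nothing sticks up above it. Own z is up. With the shield hung, its legs are either side of the bar, its top plate rests on the bar and the tab's centre is about 35 mm above the bar's axis.
- bar: The fixed bar with its two 13 mm posts, 110 mm either side of the middle; origin on the breadboard's top under the bar's middle, 170 mm below the bar's axis; same axes.
- slide_grip (a point): Centre of the white upright grip tab in the middle of the slide carrier. Tab 36 mm (own x) by 12 mm (own y) by 48 mm tall; grip it across y. This point is 30 mm above the carrier's underside, 24 mm above its plate's top and 24 mm below the tab's top. Own z is the plate's upward normal.
- slide: Slide carrier: blue plate 92 mm (own x) by 46 mm (y) by 6 mm with a flat underside and a glass slide in its top, lying flat on the breadboard; about 120 g. Origin: centre of its underside; axes as the tab's. Either end may point uphill.
- face_mid (a point): Centre of the top surface of the sloped stage face: aluminium plate 110 mm (own x, along the slope, uphill) by 66 mm (own y, level) by 8 mm with a cyan window, about 110 mm above the breadboard. Own z is the outward normal; slope 12 to 30 degrees, lower end towards the robot. The face is sprung, sinks straight along its -z, and this point moves with it.
- stage: The tilting stage as a whole: fixed foot plate 120 x 90 mm, pedestal, tilt cradle and sprung face; origin under its foot on the breadboard; own z is up, own x points level in the uphill direction.
- face (a joint): How far the sprung face has been pushed in along its normal: 0 free, 0.012 m at its stop. It starts to move at about 3 N and needs about 0.9 N more for each mm (some 8 to 9 N at half travel). It can not tilt under the push.
- cradle_end (a point): Uphill end of the dark tilt cradle under the face, 50 mm uphill of the tilt axis. The cradle is locked by stiff friction (about 4 N m) and carries the tilt setting, which must not be changed.
- lens_mount: Bystander: a lens in a black round mount on a short steel post with a 50 x 60 mm foot, about 105 mm tall; origin under its foot.
- mirror_mount: Bystander: a small cyan-lit mirror in a black round mount on a short steel post with a 50 x 60 mm foot, about 95 mm tall; origin under its foot.
- driver: Bystander: a 150 mm screwdriver with an orange handle, lying on the breadboard along its own x; origin under its middle.
Mind the look-alikes: they are no part of the job. Of the things that look like the slide, the larger one is meant. There is more than one size of the shield; the job needs the larger.

How it is judged (in metres and radians):
On the way:
1. the shield hangs over the bar, let go and at rest (x of shield_grip in the frame of bar_mid between -0.065 and 0.065 m and y of shield_grip in the frame of bar_mid between -0.016 and 0.016 m and z of shield_grip in the frame of bar_mid between 0.028 and 0.04 m and contact force between shield and bar above 0.4 N and contact force between shield and the fingers below 0.1 N and angle between shield_grip's own z axis and vertical below 0.25 rad and linear speed of shield below 0.04 m/s), for 0.2 s.
At the end, for the whole second after the job is handed in: Shield released, still and upright on the bar, within 65 mm of its middle. Gripper holds the carrier on the face: normals within 0.06 rad, long axes within 0.14 rad, centred within 12 mm each way, contact over 2.5 N, face pushed in 3 to 9.5 mm (all of step 1 and angle between the z axis of slide_grip and the z axis of face_mid, either way round below 0.06 rad and angle between the x axis of slide_grip and the x axis of face_mid, either way round below 0.14 rad and x of slide_grip in the frame of face_mid between -0.012 and 0.012 m and y of slide_grip in the frame of face_mid between -0.012 and 0.012 m and z of slide_grip in the frame of face_mid between 0.026 and 0.034 m and value of joint face between 0.003 and 0.0095 m and contact force between slide and stage above 2.5 N and contact force between slide and the fingers above 2 N and linear speed of slide below 0.02 m/s); the arm keeps its last pose, push and grip.
It fails at once if the carrier is jammed against the stage with more than 30 N (contact force between slide and stage above 30 N).
It fails at once if the stage's tilt setting is changed (distance of cradle_end from where it was at the start of the episode above 0.005 m).
It fails at once if the lens mount is shifted by more than 20 mm (distance of lens_mount from where it was at the start of the episode above 0.02 m).
It fails at once if the mirror mount is shifted by more than 20 mm (distance of mirror_mount from where it was at the start of the episode above 0.02 m).
It fails at once if the screwdriver is shifted by more than 20 mm (distance of driver from where it was at the start of the episode above 0.02 m).
It also fails if it takes over 54 s, if anything falls off the work surface, if the arm or the gripper's body presses on something with over 40 N, if the wrist force passes 120 N, or if a joint passes its speed limit or range.

## Robot

A 6-joint arm with a two-finger parallel gripper is mounted at the origin on the work surface. World frame = base frame: x ahead of the robot, y to its left, z up, the work surface at z = 0. Lengths are in mm, angles in rad, forces in N, time in s.
With the tool pointing down it reaches from about 350 to 775 mm from the base axis. Payload 7.3 kg.
Tool frame: the origin (TCP) lies midway between the tips of the shut fingers; the grasp point (between the pads) lies 19 mm behind it; z points along the fingers, y is the line along which they close (so a half turn about z gives the same grasp; the last joint's range is limited). The gripper opens to 92 mm and grips with 3 to 60 N. Pads are 19 mm wide; open, the fingers measure 130 mm over their backs; the gripper's body (75 mm by 190 mm) begins 47 mm behind the grasp point.
Start: joints at [1.146, 0.342, 1.524, -0, 1.275, -0.146], TCP at [144.466, 504.752, 226.741] pointing down, gripper open.
Joint ranges: [-2.53, 2.53], [-0.77, 2.02], [0.04, 2.7], [-1, 4.14], [0.28, 2.66], [-3.11, 3.11]. Speed limits (rad/s): [2.57, 2.57, 3.14, 3.14, 3.14, 3.14].

## Interface

Orientations are given as [roll, pitch, yaw] about the fixed x, y, z axes, in that order (R = Rz(yaw) Ry(pitch) Rx(roll)).
In Python, from plant import bot gives the robot as it stands.
- The arm moves only by the tool jog_arm, never from a script. Its arguments are lists of equal length, an entry for each row: "dp": the shift along the tool's x, y, z in m, a list of three; "twist": the turn about the tool's z in degrees. A call has 1 to 10 rows; each row shifts and turns the commanded pose from where the row before left it, along the tool's axes as they then stand; what a row does not reach is not made up. A row lasts 1/8 s, in which the tool goes at most 62.5 mm and 10.7 degrees, less where a joint would pass 70% of its speed; a pose out of reach is approached as far as the arm can. A call is refused whole if a number of a shift passes 0.0625 or a number of a turn 10.7, either way. A call with a gripper value outside its range is refused whole. "jaw" is the finger opening in m, from 0 to 0.0918, set as the call begins (left out, the last holds). The fingers move at their own pace and stop on an object; the grip force is fixed at half the most. Time passes only in rows, so rows that do not move let the fingers close. It gives the time, the measured TCP pose, the force, the opening and the grip force at its end, in the units of the state.
- bot.get_obs(): the state, without advancing time (a new reading comes with each control period).
- bot.capture(name): name is "side" or "top" or "wrist"; returns the picture (420x560x3 uint8, blue, green, red); there is no depth.
- bot.camera_params(name): a dict with "fx", "fy", "cx", "cy" (pixels), "R" (3x3) and "t" (3): a world point X has camera coordinates R X + t. Camera axes: x right, y down, z forward; pixel columns grow to the right and rows downward; lengths in mm; the calibration is good to about 2 mm. The wrist camera is an equidistant fisheye: a pixel r from the principal point sees the ray r / f radians off the axis. A picture is of the moment at which its call begins: read the wrist's pose just before it. camera_params takes no time and is no camera call; for the wrist camera it gives the pose at the moment of the call.
- bot.close_job(): hands the job in; it is judged then, once.
Trained networks look in the newest picture that a camera, given by its name, has taken for a name from the list of things; names that differ only in an ending like _2 or _b are one class to them, and where a whole thing is asked for, a point or a joint stands for the part that bears it (a point fixed in the world has none). Each returns a list of dicts, best first, with "confidence" (0 to 1); they miss things now and then, are a little off and sometimes report something else, mostly with a low value. They report only what shows in the picture. A call takes as long as a camera call. They do not tell look-alikes from the thing itself.
- bot.find_in(camera, label): "bbox" ([centre column, centre row, width, height] in pixels, round what is visible of it).
- bot.masks_of(camera, label): "pixels" (420x560 bool, what is visible of it) and "bbox" ([centre column, centre row, width, height] in pixels, round what is visible of it).
The state is a dict: "time": time; "joint_positions": joint angles; "dq": joint speeds; "tau": joint torques, N m; "tool_pos": TCP position; "tcp_rot": TCP orientation; "contact_force": force on the tool from outside, world axes, zero at the start; "moment": the same for the moment, N m; "grip_width": finger opening in mm; "finger_force": force on a finger pad.
Only numpy, scipy, OpenCV 4.12 (cv2) and the standard library are available. Lean on these libraries where they do the work, as an engineer would, in place of code of your own. Each camera call takes 0.05 s, during which the arm holds its last target. There are 200 camera calls.

## Working session

There is one attempt and no reset: what is moved stays moved. The work goes in short steps, Python scripts to look and compute and a tool call to move; the robot and the scene stay as the last step left them, time stands still between calls to the robot, and variables do not carry over. Pictures are saved under pics/ and viewed, at most 10 in all, crops included, and the job is handed in when it is done.

Besides the shell and the picture viewer there is one more tool, called after "Request:" by a JSON object that holds its "api" and its "payload", one argument or row to a line. jog_arm: Moves the arm, as the interface text tells. Its arguments: {"type":"object","properties":{"dp":{"type":"array"},"twist":{"type":"array"},"jaw":{"type":"number"}},"required":["dp","twist"]}

```bash
mkdir -p pics; ls; python3 - <<'E'
from plant import bot
import cv2,numpy as np
o=bot.get_obs(); print(o)
for c in ["side","top"]:
    im=bot.capture(c); cv2.imwrite(f"pics/{c}0.png",im)
    p=bot.camera_params(c); print(c,p)
    for l in ["shield","slide","bar","stage","face_mid","shield_grip","slide_grip","lens_mount","mirror_mount","driver"]:
        print(l,[(np.round(d["bbox"]).astype(int).tolist(),round(d["confidence"],2)) for d in bot.find_in(c,l)][:5])
E
```

```text
pics
{'time': 0.0, 'joint_positions': array([ 1.14601300e+00,  3.42721112e-01,  1.52498812e+00, -2.45757317e-05,
        1.27545673e+00, -1.46009056e-01]), 'dq': array([-8.98556956e-06, -4.92895601e-04, -9.01729303e-04,  3.75704057e-04,
        4.60029445e-04,  6.24642163e-04]), 'tau': array([-4.57344740e-04, -4.31244314e+01, -2.44219261e+01,  7.15784915e-02,
        5.61089139e-02, -1.42144786e-04]), 'tool_pos': array([144.28639543, 504.35359172, 226.05591242]), 'tcp_rot': array([-3.14003267e+00, -2.05651676e-04,  2.86282539e+00]), 'contact_force': array([ 0.00981884, -0.40063151,  0.48694668]), 'moment': array([ 0.00629628,  0.0142318 , -0.00317959]), 'finger_force': 0.0, 'grip_width': 91.88631899806282}
side {'fx': 505.32599016028, 'fy': 505.32599016028, 'cx': 284.4873756134634, 'cy': 215.24063867614086, 'R': array([[-0.73066714, -0.68265781, -0.01019006],
       [-0.44975521,  0.49250714, -0.74508857],
       [ 0.51365921, -0.5398287 , -0.66688769]]), 't': array([ 303.04761205,  286.4271208 , 1460.61508058])}
shield [([237, 202, 14, 36], 0.7), ([377, 221, 18, 22], 0.64)]
slide [(
[... 524 characters left out ...]
    [-0.9930066 , -0.00626227, -0.11789264],
       [ 0.11792025, -0.0042378 , -0.99301403]]), 't': array([   7.23813785,  423.69947153, 1130.23344081])}
shield [([385, 283, 26, 25], 0.82), ([290, 130, 23, 42], 0.56)]
slide [([279, 192, 25, 37], 0.79), ([170, 295, 26, 28], 0.55)]
bar [([358, 176, 45, 116], 0.55)]
stage [([289, 126, 20, 32], 0.74), ([218, 160, 38, 55], 0.65)]
face_mid [([216, 159, 32, 50], 0.97)]
shield_grip [([291, 129, 20, 41], 0.78), ([385, 283, 29, 18], 0.71)]
slide_grip [([358, 176, 40, 111], 0.74), ([280, 190, 20, 38], 0.62)]
lens_mount [([139, 165, 26, 18], 0.79), ([359, 176, 41, 111], 0.49)]
mirror_mount [([440, 140, 22, 24], 0.59)]
driver [([430, 214, 30, 56], 0.73)]
```

```bash
python3 - <<'E'
import cv2
a=cv2.imread("pics/top0.png")[80:330,110:480];cv2.imwrite("pics/t1.png",cv2.resize(a,(800,540),interpolation=cv2.INTER_CUBIC))
a=cv2.imread("pics/side0.png")[140:380,130:480];cv2.imwrite("pics/s1.png",cv2.resize(a,(800,548),interpolation=cv2.INTER_CUBIC))
E
```

```text
(no output)
```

View pics/t1.png

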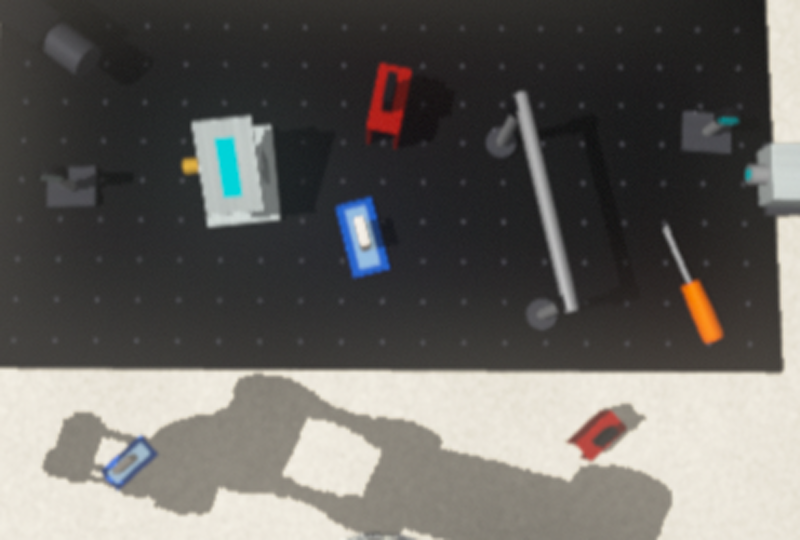

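View pics/s1.png

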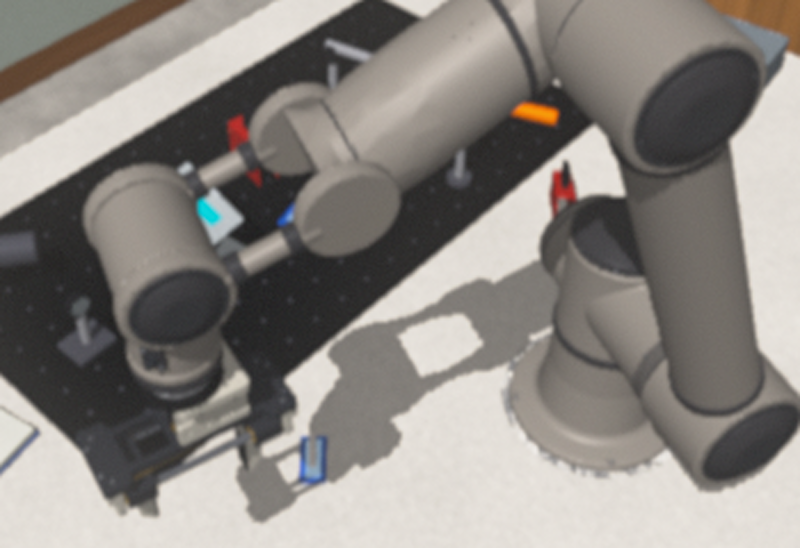

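Top picture (full-image pixels):
- **Shield-like:** red on the breadboard at (290,130), which is the larger, and red on the table at (385,283), which is smaller.
- **Slide-like:** blue with a white tab on the breadboard at (279,192), which is the larger, and blue with a grey tab on the table at (170,295).

I choose (290,130) and (279,192). The bar runs from (350,124) to (374,222), and the stage is at (216,159). The side view is largely blocked by the arm.

```bash
cat > h.py <<'E'
from plant import bot
import cv2,numpy as np
from scipy.spatial.transform import Rotation as Ro
def ray(p,px,fish=False):
    px=np.atleast_2d(np.asarray(px,float)); d=(px-[p["cx"],p["cy"]])/[p["fx"],p["fy"]]
    if fish:
        r=np.linalg.norm(d,axis=1,keepdims=True); c=np.hstack([d/np.maximum(r,1e-9)*np.sin(r),np.cos(r)])
    else: c=np.hstack([d,np.ones((len(d),1))])
    R=np.array(p["R"]); return -R.T@np.array(p["t"]), c@R
def at(p,px,z,fish=False):
    o,d=ray(p,px,fish); return o+d*((z-o[2])/d[:,2:])
def proj(p,X,fish=False):
    c=np.atleast_2d(X)@np.array(p["R"]).T+p["t"]
    if fish:
        rho=np.linalg.norm(c[:,:2],axis=1,keepdims=True); th=np.arctan2(rho,c[:,2:]); d=c[:,:2]/np.maximum(rho,1e-9)*th
    else: d=c[:,:2]/c[:,2:]
    return d*[p["fx"],p["fy"]]+[p["cx"],p["cy"]]
def tool(): 
    o=bot.get_obs(); return o["tool_pos"],Ro.from_euler("xyz",o["tcp_rot"]).as_matrix()
def rect(mask):
    c=max(cv2.findContours(mask.astype(np.uint8),cv2.RETR_EXTERNAL,cv2.CHAIN_APPROX_NONE)[0],key=cv2.contourArea)
    r=cv2.minAreaRect(c); return r,cv2.boxPoints(r)
E
python3 - <<'E'
from h import *
im=cv2.imread("pics/top0.png"); p=bot.camera_params("top")
print("cam",ray(p,[[0,0]])[0])
hsv=cv2.cvtColor(im,cv2.COLOR_BGR2HSV); H,S,V=cv2.split(hsv)
def sub(m,u0,u1,v0,v1):
    k=np.zeros(m.shape,bool);k[v0:v1,u0:u1]=1;return m&k
ms={"red":(sub(((H<8)|(H>172))&(S>150)&(V>60),270,310,100,155),80),
"blue":(sub((H>95)&(H<125)&(S>100)&(V>70),260,300,165,215),18),
"cyan":(sub((H>80)&(H<100)&(S>150)&(V>100),200,230,135,180),122)}
for n,(m,z) in ms.items():
    r,b=rect(m); print(n,np.round(b,1).tolist(),"\n",np.round(at(p,b,z),0).tolist())
# tabs
c=lambda x,y:[110+x/2.162,80+y/2.16]
print("shieldtab",at(p,[c(396,90)],127)); print("slidetab",at(p,[c(362,230)],50))
print("bar",at(p,[c(520,95),c(572,308)],190).tolist())
print("board near edge",at(p,[c(0,368),c(780,371)],12).tolist(),at(p,[c(768,0)],12).tolist())
print("face corners",at(p,[c(192,122),c(250,116),c(265,215),c(208,227),c(280,218),c(270,125)],122).tolist())
print("lens,mirror,driver",at(p,[c(70,185),c(707,132),c(690,285)],12).tolist())
E
```

```text
cam [ 287.41757203   14.68095988 1172.25290455]
red [[277.29998779296875, 144.5], [284.6000061035156, 108.0999984741211], [300.70001220703125, 111.30000305175781], [293.5, 147.6999969482422]] 
 [[581.0, 24.0, 80.0], [677.0, 6.0, 80.0], [669.0, -36.0, 80.0], [573.0, -17.0, 80.0]]
blue [[263.5, 174.10000610351562], [281.8999938964844, 169.5], [290.70001220703125, 204.8000030517578], [272.3999938964844, 209.39999389648438]] 
 [[516.0, 61.0, 18.0], [529.0, 12.0, 18.0], [434.0, -12.0, 18.0], [421.0, 37.0, 18.0]]
cyan [[209.3000030517578, 144.3000030517578], [217.1999969482422, 143.10000610351562], [221.3000030517578, 169.6999969482422], [213.39999389648438, 170.89999389648438]] 
 [[569.0, 191.0, 122.0], [572.0, 171.0, 122.0], [506.0, 160.0, 122.0], [503.0, 179.0, 122.0]]
shieldtab [[625.97497019 -14.84152912 127.        ]]
slidetab [[477.28887323  23.27814291  50.        ]]
bar [[601.0231032192012, -145.642796874586, 190.0], [372.72725100676166, -196.92514200451208, 190.0]]
board near edge [[310.6067744908961, 462.74782999381773, 12.0], [312.4982717594423, -488.0492440579297, 12.0]] [[785.6117992871172, -493.96047434605, 12.0]]
face corners [[588.3425177465269, 216.88541887544937, 122.0], [595.8324503082395, 151.1306967396222, 122.0], [481.4881061134274, 131.87702050462923, 122.0], [467.38745591111666, 195.53511150270057, 122.0], [478.1756190225527, 114.9649769905482, 122.0], [585.4696800838014, 128.18403059600183, 122.0]]
lens,mirror,driver [[538.1491213453451, 387.56184257705604, 12.0], [611.555135543617, -409.5119924321579, 12.0], [417.57520394185514, -381.5417609701763, 12.0]]
```

Request:
{"api": "jog_arm", "payload": {
  "dp": [
    [-0.05, -0.035, -0.006],
    [-0.05, -0.035, -0.006],
    [-0.05, -0.035, -0.006],
    [-0.05, -0.035, -0.006],
    [-0.05, -0.035, -0.006],
    [-0.05, -0.035, -0.006],
    [-0.05, -0.035, -0.006],
    [-0.05, -0.035, -0.006],
    [-0.05, -0.035, -0.006],
    [-0.05, -0.035, -0.006]
  ],
  "twist": [0, 0, 0, 0, 0, 0, 0, 0, 0, 0]
}}

```text
time: 2.35
tool_pos: [529.9, 28.9, 287.1]
tcp_rot: [3.141, 0.0, 2.863]
contact_force: [1.3, -0.1, -0.1]
grip_width: 92.3
finger_force: 0.0
```

Request:
{"api": "jog_arm", "payload": {
  "dp": [
    [0, 0, 0],
    [0, 0, 0]
  ],
  "twist": [0, 0]
}}

```text
time: 2.6
tool_pos: [528.4, 30.8, 286.3]
tcp_rot: [3.141, -0.001, 2.862]
contact_force: [0.3, 0.0, 0.2]
grip_width: 92.3
finger_force: 0.0
```

```bash
python3 - <<'E'
from h import *
im=bot.capture("wrist"); p=bot.camera_params("wrist"); print(p, tool(), ray(p,[[0,0]],1)[0])
import pickle; pickle.dump(p,open("w1.pkl","wb")); cv2.imwrite("pics/w1raw.png",im); cv2.imwrite("pics/w1.png",cv2.resize(im,(800,600)))
E
```

```text
{'fx': 325.19226210127806, 'fy': 325.19226210127806, 'cx': 277.8829631056917, 'cy': 211.25524526582097, 'R': array([[ 2.74735118e-01,  9.61519522e-01,  9.08206054e-04],
       [ 9.22327283e-01, -2.63803406e-01,  2.82347562e-01],
       [ 2.71722281e-01, -7.67331275e-02, -9.59311748e-01]]), 't': array([-175.36863319, -532.02488593,  307.1087701 ])} (array([528.19593578,  31.4196513 , 286.56769636]), array([[-9.61533922e-01,  2.74685444e-01, -6.51268684e-04],
       [ 2.74685138e-01,  9.61534088e-01,  5.21196718e-04],
       [ 7.69382192e-04,  3.22254496e-04, -9.99999652e-01]])) [455.43269423  51.83580391 444.9882514 ]
```

View pics/w1.png

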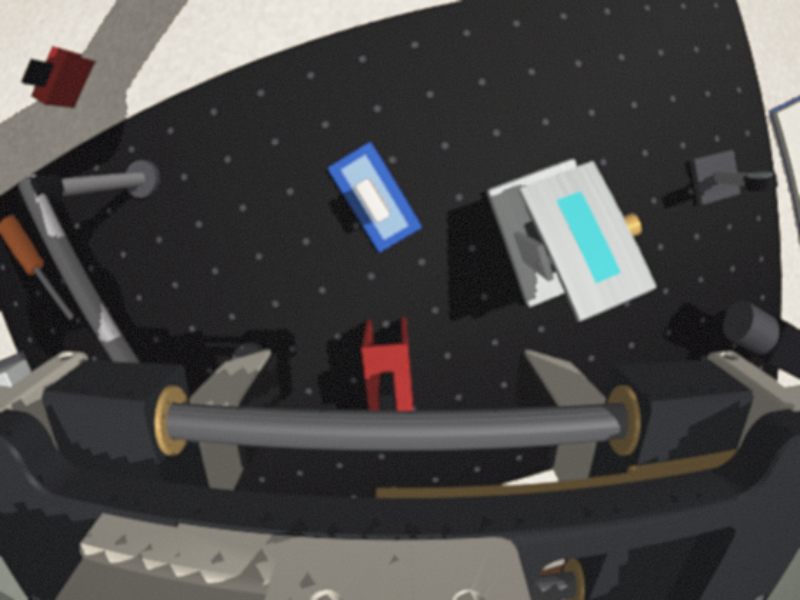

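Wrist view (800x600): slide corners at about (328,168), (371,143), (421,226) and (380,251). Face corners are (521,192), (597,161), (657,288) and (580,321). The red shield is partly hidden by the gripper at (388,370), and the bar is at far left. I'll fit poses to these corners using the known sizes.

```bash
cat > fit.py <<'E'
from h import *
import pickle
from scipy.optimize import least_squares
def corners(x,lx,ly):
    R=Ro.from_euler("zyx",[x[3],-x[4],0]).as_matrix()   # +slope: own x rises
    return x[:3]+np.array([[-lx,ly,0],[-lx,-ly,0],[lx,-ly,0],[lx,ly,0]])/2@R.T
def fit(views,lx,ly,x0,slope=True):
    f=lambda x:np.concatenate([((proj(p,corners(x if slope else [*x[:4],0],lx,ly),fi)-c)*w).ravel() for p,c,fi,w in views])
    s=least_squares(f,x0); return s.x,f(s.x)
E
python3 - <<'E'
from fit import *
p=pickle.load(open("w1.pkl","rb")); pt=bot.camera_params("top")
im=cv2.imread("pics/w1raw.png"); H,S,V=cv2.split(cv2.cvtColor(im,cv2.COLOR_BGR2HSV))
m=(H>95)&(H<125)&(S>60)&(V>70); k=np.zeros(m.shape,bool);k[90:185,220:305]=1
r,b=rect(m&k); print((b/.7).round(0).tolist())
cs=np.array([[371,143],[328,168],[380,251],[421,226]])*.7  # order -x+y?, fix below
cs=np.array([[371,143],[328,168],[380,251],[421,226]])*.7
x,res=fit([(p,cs,1,1)],92,46,[475,25,20,.25,0],False); print("slide top",x.round(3),res.round(1))
cf=np.array([[597,161],[521,192],[580,321],[657,288]])*.7
c=lambda x,y:[110+x/2.162,80+y/2.16]
ct=np.array([c(208,227),c(265,215),c(250,116),c(192,122)])
for v in ([(p,cf,1,1)],[(p,cf,1,1),(pt,ct,0,1)]):
    x,res=fit(v,110,66,[530,175,122,.17,.3]); print("face",x.round(3),res.round(1))
E
```

```text
[[325.0, 167.0], [370.0, 139.0], [424.0, 226.0], [379.0, 255.0]]
slide top [4.75332e+02 2.53090e+01 9.11300e+00 2.61000e-01 0.00000e+00] [-0.3 -0.3  0.4  0.3 -0.3 -0.1  0.2  0.2]
face [5.39392e+02 1.78874e+02 1.19551e+02 1.06000e-01 4.78000e-01] [-1.8  1.3  0.7 -2.5  1.6  0.5 -0.8  0.8]
face [5.36776e+02 1.76144e+02 1.24847e+02 1.05000e-01 4.87000e-01] [-2.6 -0.3 -1.  -3.8  0.8  0.5 -0.5  0.3 -1.3 -5.5 -1.3 -2.4 -0.8 -0.5
 -1.2 -0.6]
```

Request:
{"api": "jog_arm", "payload": {
  "dp": [
    [-0.044, -0.006, 0.007],
    [-0.044, -0.006, 0.007],
    [-0.044, -0.006, 0.007],
    [0, 0, 0],
    [0, 0, 0]
  ],
  "twist": [0, 0, 0, 0, 0]
}}

```text
time: 3.28
tool_pos: [650.0, -21.5, 265.8]
tcp_rot: [3.141, -0.001, 2.864]
contact_force: [-0.6, 0.0, 0.3]
grip_width: 91.8
finger_force: 0.0
```

```bash
python3 - <<'E'
from h import *
im=bot.capture("wrist"); p=bot.camera_params("wrist"); print(tool()[0],ray(p,[[0,0]],1)[0])
import pickle; pickle.dump(p,open("w2.pkl","wb")); cv2.imwrite("pics/w2raw.png",im); cv2.imwrite("pics/w2.png",cv2.resize(im,(800,600)))
E
```

```text
[649.94374621 -21.51125873 266.45394846] [577.00708033  -1.1111094  424.82049358]
```

View pics/w2.png

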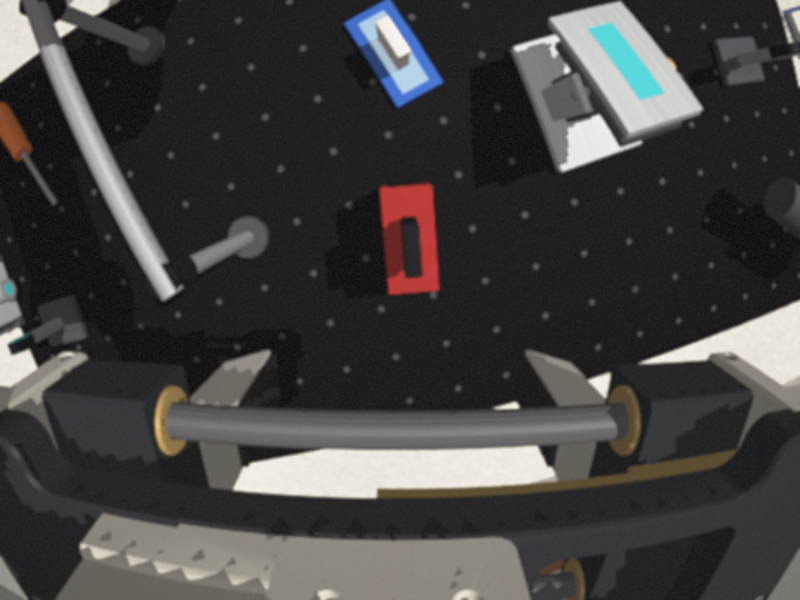

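Wrist view 2: the shield's top plate has corners (379,188), (431,184), (439,289) and (389,294), with the black tab at (411,247). It is the larger red one, upright on the breadboard. The bar's far end is at (167,292). The face corners are (549,17), (622,1), (703,110) and (627,137).

```bash
cat > meas.py <<'E'
from fit import *
p1=pickle.load(open("w1.pkl","rb"));p2=pickle.load(open("w2.pkl","rb")); pt=bot.camera_params("top")
im=cv2.imread("pics/w2raw.png"); H,S,V=cv2.split(cv2.cvtColor(im,cv2.COLOR_BGR2HSV))
cs=np.array([[431,184],[379,188],[389,294],[439,289]])*.7
x,res=fit([(p2,cs,1,1)],80,38,[620,-15,86,-.28,0],False); print("shield top",x.round(3),res.round(1))
x,res=fit([(p1,np.array([[371,143],[328,168],[380,251],[421,226]])*.7,1,1),(p2,np.array([[389,0],[346,23],[398,107],[442,79]])*.7,1,1)],92,46,[475,25,20,.25,0],False); print("slide top",x.round(3),res.round(1))
w1=np.array([[597,161],[521,192],[580,321],[657,288]])*.7
w2=np.array([[622,1],[549,17],[627,137],[703,110]])*.7
def tri(ps):
    A=0;b=0
    for p,c,f in ps:
        o,d=ray(p,[c],f); d=d[0]/np.linalg.norm(d); M=np.eye(3)-np.outer(d,d); A=A+M;b=b+M@o
    return np.linalg.solve(A,b)
F=np.array([tri([(p1,a,1),(p2,b,1)]) for a,b in zip(w1,w2)]); print(F.round(1),[np.linalg.norm(F[i]-F[i-1]).round(1) for i in range(4)])
x,res=fit([(p1,w1,1,1),(p2,w2,1,1)],110,66,[535,175,122,.17,.3]); print("face",x.round(3),res.round(1))
c=lambda x,y:[110+x/2.162,80+y/2.16]
# bar: axis points in w2 and top
def fb(x):
    u=np.array([np.cos(x[3]),np.sin(x[3]),0]); e=x[:3]+np.outer([-120,120],u)
    l=x[:3]+np.outer(np.linspace(-120,120,200),u); q=proj(p2,l,1)
    r=[(proj(pt,e)-[c(572,308),c(520,95)]).ravel(), (proj(p2,e[1:],1)-np.array([[167,293]])*.7).ravel()]
    for a in ([105,155],[60,60]): 
        a=np.array(a)*.7; t=q[-1]-q[0]; i=np.argmin(abs(q[:,1]-a[1])); r.append([q[i,0]-a[0]])
    return np.concatenate(r)
s=least_squares(fb,[487,-171,185,.22]); print("bar",s.x.round(3),fb(s.x).round(1))
print("holes")
E
python3 meas.py
```

```text
shield top [ 6.30347e+02 -6.17100e+00  8.40860e+01 -1.88000e-01  0.00000e+00] [ 0.  -0.2 -0.   0.1  0.1 -0.2 -0.1  0.3]
slide top [4.74483e+02 2.55530e+01 1.29350e+01 2.62000e-01 0.00000e+00] [-0.5 -1.2 -0.1 -0.3 -0.4 -0.3  0.4 -0.2  0.3 -0.7 -1.   0.5  0.2  0.1
  1.   2. ]
[[486.2 207.   93.6]
 [495.1 136.2 102.8]
 [591.3 150.9 142.5]
 [582.  215.4 147.9]] [np.float64(110.4), np.float64(71.9), np.float64(105.0), np.float64(65.5)]
face [5.38387e+02 1.77267e+02 1.21396e+02 1.03000e-01 4.82000e-01] [-2.5  0.8 -0.4 -2.9  0.6  0.6 -1.2  0.8 -0.4  0.7  1.  -0.6  2.5 -1.4
 -0.5  2.2]
bar [ 4.88500e+02 -1.77153e+02  1.68754e+02  1.87000e-01] [-0.9  1.7  2.5  0.6  3.   0.5 -3.2  0.9]
holes
```

Request:
{"api": "jog_arm", "payload": {
  "dp": [
    [0, 0, 0],
    [0.022, 0.0114, 0.05],
    [0, 0, 0.055],
    [0, 0, 0.037],
    [0, 0, 0.02],
    [0, 0, 0.01],
    [0, 0, 0]
  ],
  "twist": [-5.2, 0, 0, 0, 0, 0, 0]
}}

```text
time: 4.2
tool_pos: [631.1, -7.1, 94.4]
tcp_rot: [3.141, 0.0, 2.954]
contact_force: [0.5, -0.9, -0.0]
grip_width: 91.7
finger_force: 0.0
```

Request:
{"api": "jog_arm", "payload": {
  "dp": [
    [0, 0, 0],
    [0, 0, 0],
    [0, 0, 0],
    [0, 0, 0],
    [0, 0, 0],
    [0, 0, 0]
  ],
  "twist": [0, 0, 0, 0, 0, 0],
  "jaw": 0.0
}}

```text
time: 4.95
tool_pos: [631.3, -7.6, 93.7]
tcp_rot: [3.142, -0.0, 2.954]
contact_force: [-0.2, -0.4, -0.2]
grip_width: 36.3
finger_force: 0.0
```

Request:
{"api": "jog_arm", "payload": {
  "dp": [
    [0, 0, 0],
    [0, 0, 0],
    [0, 0, 0],
    [0, 0, 0],
    [0, 0, 0]
  ],
  "twist": [0, 0, 0, 0, 0]
}}

```text
time: 5.58
tool_pos: [631.2, -7.6, 93.6]
tcp_rot: [3.142, -0.0, 2.954]
contact_force: [-0.7, 0.3, -1.9]
grip_width: 12.1
finger_force: 30.0
```

Request:
{"api": "jog_arm", "payload": {
  "dp": [
    [0, 0, -0.02],
    [0, 0, -0.05],
    [0, 0, -0.055],
    [0, 0, -0.055],
    [0, 0, -0.03]
  ],
  "twist": [0, 0, 0, 0, 0]
}}

```text
time: 6.2
tool_pos: [631.8, -7.7, 307.4]
tcp_rot: [3.141, 0.005, 2.954]
contact_force: [0.9, 0.9, -1.5]
grip_width: 11.8
finger_force: 30.0
```

Request:
{"api": "jog_arm", "payload": {
  "dp": [
    [0, 0, 0],
    [0, 0, 0],
    [0, 0, 0],
    [0.0325, -0.042, 0],
    [0.0325, -0.042, 0],
    [0.0325, -0.042, 0],
    [0, 0, 0],
    [0, 0, 0]
  ],
  "twist": [-7.4, -7.4, -7.4, 0, 0, 0, 0, 0]
}}

```text
time: 7.2
tool_pos: [560.8, -150.2, 303.7]
tcp_rot: [3.141, 0.0, -2.943]
contact_force: [0.1, 0.6, -0.9]
grip_width: 11.9
finger_force: 30.0
```

```bash
python3 - <<'E'
from h import *
print(bot.get_obs()["grip_width"])
im=bot.capture("wrist"); p=bot.camera_params("wrist"); print(tool()[0],ray(p,[[0,0]],1)[0])
import pickle; pickle.dump(p,open("w3.pkl","wb")); cv2.imwrite("pics/w3raw.png",im); cv2.imwrite("pics/w3.png",cv2.resize(im,(800,600)))
t=bot.capture("top"); cv2.imwrite("pics/top3.png",t)
E
```

```text
11.927295208129236
[ 561.04745316 -149.64779704  303.695104  ] [ 486.73111299 -165.4398055   462.04250242]
```

View pics/w3.png

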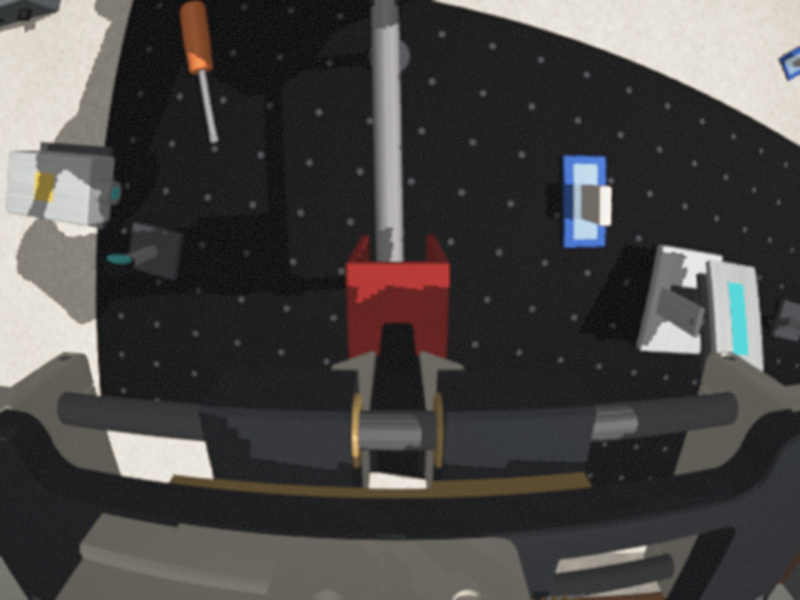

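The shield is held straight. The bar is visible from (385,30) to (390,255), almost parallel to the shield, whose legs point at it.

```bash
python3 - <<'E'
from fit import *
p=pickle.load(open("w3.pkl","rb")); im=cv2.imread("pics/w3raw.png"); g=cv2.cvtColor(im,cv2.COLOR_BGR2GRAY).astype(float); g=cv2.GaussianBlur(g,(3,3),0)
pts=[];wd=[]
for v in range(50,170,5):
    row=g[v,250:295]; d=np.diff(row); d[:]=d
    a=np.argmax(d[:25]); b=20+np.argmin(d[20:])
    pts.append((250.5+(a+b)/2,v)); wd.append(b-a)
pts=np.array(pts); print(np.round(pts[::4],1).tolist(),wd)
pos,R=tool()
for z in (176,180,184):
    W=at(p,pts,z,1); (A,B)=np.polyfit(W[:,0],W[:,1],1); yaw=np.arctan(A)
    print(z,"yaw",yaw,"y at x=488",A*488+B,"at560",A*560+B,"res",np.std(W[:,1]-A*W[:,0]-B))
    tp=(pos-[0,A*0+B,0]); n=np.array([-np.sin(yaw),np.cos(yaw)]); print("tool lateral off bar",n@(pos[:2]-[0,B]), "tool yaw",np.arctan2(-R[1,0],-R[0,0]))
# top view bar ends
im=cv2.imread("pics/top0.png"); pt=bot.camera_params("top")
g=cv2.cvtColor(im,cv2.COLOR_BGR2GRAY); m=np.zeros(g.shape,bool); m[118:228,345:380]=g[118:228,345:380]>95
r,b=rect(m); print(r,np.round(at(pt,b,180),0).tolist())
m2=np.argwhere(m); W=at(pt,m2[:,::-1],182); print(W[:,0].min(),W[:,0].max(),np.polyfit(W[:,0],W[:,1],1))
E
```

```text
[[270.0, 50.0], [270.0, 70.0], [271.0, 90.0], [271.0, 110.0], [271.5, 130.0], [272.0, 150.0]] [np.int64(19), np.int64(19), np.int64(19), np.int64(19), np.int64(19), np.int64(20), np.int64(20), np.int64(24), np.int64(19), np.int64(19), np.int64(19), np.int64(19), np.int64(19), np.int64(19), np.int64(19), np.int64(19), np.int64(18), np.int64(19), np.int64(19), np.int64(19), np.int64(19), np.int64(19), np.int64(7), np.int64(8)]
176 yaw 0.24158735619272967 y at x=488 -170.19663473753582 at560 -152.45585094131582 res 1.277401446886567
tool lateral off bar 2.7201920279106364 tool yaw 0.200725019517337
180 yaw 0.24158735619272886 y at x=488 -170.1257434165517 at560 -152.38495962033178 res 1.2595383470173263
tool lateral off bar 2.6513594311163495 tool yaw 0.200725019517337
184 yaw 0.2415873561927293 y at x=488 -170.05485209556758 at560 -152.31406829934764 res 1.2416752471480763
tool lateral off bar 2.582526834321928 tool yaw 0.200725019517337
((361.6871032714844, 173.07424926757812), (104.78529357910156, 6.4480719566345215), 76.6512680053711) [[607.0, -138.0, 180.0], [611.0, -153.0, 180.0], [372.0, -204.0, 180.0], [369.0, -190.0, 180.0]]
363.18828884476727 608.346257954014 [ 1.85618194e-01 -2.60282726e+02]
```

Request:
{"api": "jog_arm", "payload": {
  "dp": [
    [0, 0, 0],
    [0.0296, -0.0042, 0],
    [0, 0, 0],
    [0, 0, 0.02],
    [0, 0, 0.02],
    [0, 0, 0.015],
    [0, 0, 0]
  ],
  "twist": [-1.1, 0, 0, 0, 0, 0, 0]
}}

```text
time: 8.18
tool_pos: [532.6, -160.4, 247.6]
tcp_rot: [3.14, -0.002, -2.922]
contact_force: [-0.9, -0.2, -0.5]
grip_width: 11.7
finger_force: 30.0
```

```bash
python3 - <<'E'
from fit import *
im=bot.capture("wrist"); p=bot.camera_params("wrist"); o=bot.get_obs();print(o["tool_pos"],o["contact_force"],o["moment"])
cv2.imwrite("pics/w4.png",cv2.resize(im[100:340,180:400],(733,800))[:600])
E
```

```text
[ 533.0496093  -160.70304447  248.61245494] [ 0.35634779 -0.06929924 -0.91683329] [ 0.06127806  0.01334429 -0.01041398]
```

View pics/w4.png

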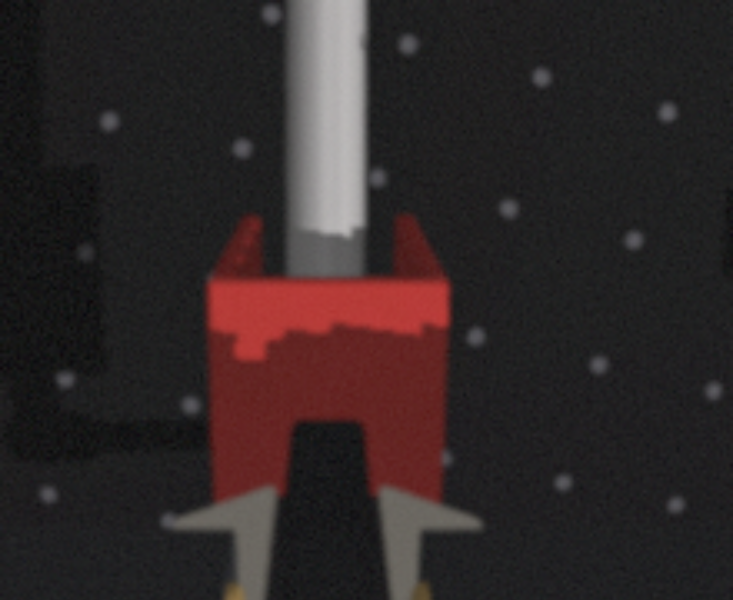

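The bar (x≈327) lies centred between the two legs (250 and 405), so I lower further.

Request:
{"api": "jog_arm", "payload": {
  "dp": [
    [0, 0, 0.016],
    [0, 0, 0.016],
    [0, 0, 0.006],
    [0, 0, 0.003],
    [0, 0, 0]
  ],
  "twist": [0, 0, 0, 0, 0]
}}

```text
time: 8.85
tool_pos: [533.0, -161.1, 208.2]
tcp_rot: [-3.141, 0.001, -2.923]
contact_force: [-0.6, 0.6, -0.7]
grip_width: 11.9
finger_force: 30.0
```

Request:
{"api": "jog_arm", "payload": {
  "dp": [
    [0, 0, 0.002],
    [0, 0, 0.002],
    [0, 0, 0]
  ],
  "twist": [0, 0, 0]
}}

```text
time: 9.22
tool_pos: [532.7, -161.0, 203.6]
tcp_rot: [3.141, -0.0, -2.923]
contact_force: [-1.1, -0.1, -1.3]
grip_width: 12.1
finger_force: 30.0
```

Request:
{"api": "jog_arm", "payload": {
  "dp": [
    [0, 0, 0.002],
    [0, 0, 0]
  ],
  "twist": [0, 0]
}}

```text
time: 9.48
tool_pos: [532.7, -161.0, 201.6]
tcp_rot: [3.141, 0.0, -2.923]
contact_force: [-0.2, 0.1, -1.8]
grip_width: 11.7
finger_force: 30.0
```

Request:
{"api": "jog_arm", "payload": {
  "dp": [
    [0, 0, 0.002],
    [0, 0, 0]
  ],
  "twist": [0, 0]
}}

```text
time: 9.72
tool_pos: [532.8, -161.0, 201.4]
tcp_rot: [-3.141, 0.001, -2.923]
contact_force: [-3.0, 1.6, 9.1]
grip_width: 12.0
finger_force: 30.0
```

Contact at TCP z 201.4, matching the expected height. Releasing.

Request:
{"api": "jog_arm", "payload": {
  "dp": [
    [0, 0, -0.001],
    [0, 0, 0],
    [0, 0, 0],
    [0, 0, 0],
    [0, 0, 0],
    [0, 0, 0]
  ],
  "twist": [0, 0, 0, 0, 0, 0],
  "jaw": 0.05
}}

```text
time: 10.48
tool_pos: [532.7, -161.0, 200.7]
tcp_rot: [3.142, 0.0, -2.923]
contact_force: [0.4, 0.2, -0.8]
grip_width: 49.8
finger_force: 0.0
```

Request:
{"api": "jog_arm", "payload": {
  "dp": [
    [0, 0, -0.03],
    [0, 0, -0.05],
    [0, 0, -0.03],
    [0, 0, 0]
  ],
  "twist": [0, 0, 0, 0]
}}

```text
time: 10.98
tool_pos: [533.6, -161.4, 313.3]
tcp_rot: [-3.138, 0.004, -2.923]
contact_force: [0.4, 0.1, 0.3]
grip_width: 49.7
finger_force: 0.0
```

```bash
python3 - <<'E'
from fit import *
im=bot.capture("wrist"); p=bot.camera_params("wrist"); o=bot.get_obs();print(o["tool_pos"],o["contact_force"],o["grip_width"])
pickle.dump(p,open("w5.pkl","wb"));cv2.imwrite("pics/w5raw.png",im);cv2.imwrite("pics/w5.png",cv2.resize(im,(800,600)))
E
```

```text
[ 532.90162836 -161.05129619  311.21559853] [-0.19677138 -0.65051628  0.19524515] 50.11341092360577
```

View pics/w5.png

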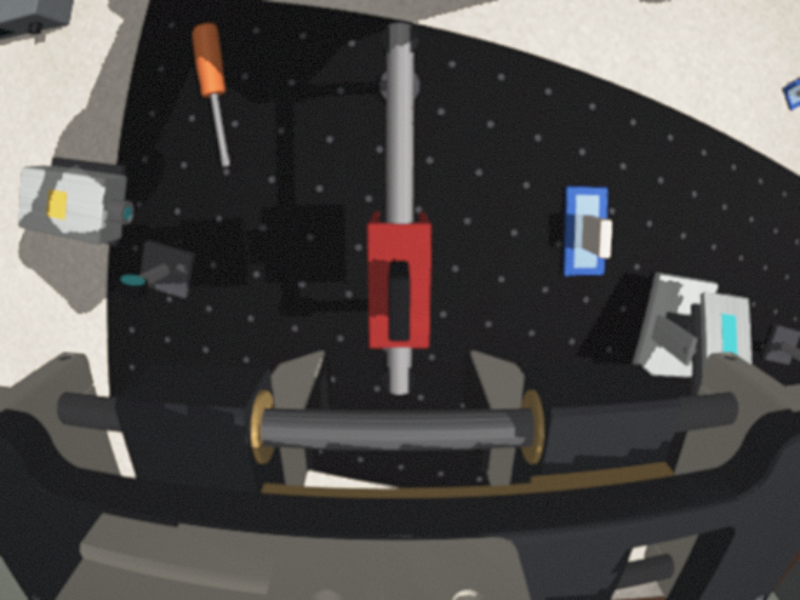

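The shield hangs on the bar, upright and free, with its plate centred at about (400,286). The bar ends are at (400,25) and (399,393). Next I check its offset from the bar's middle and plan the slide grasp.

```bash
python3 - <<'E'
from fit import *
p=pickle.load(open("w5.pkl","rb"))
e=at(p,np.array([[400,24],[399,393]])*.7,180,1); s=at(p,np.array([[400,286]])*.7,192,1)
u=(e[1]-e[0])/np.linalg.norm(e[1]-e[0]); print(e.round(0),np.linalg.norm(e[1]-e[0]),np.arctan2(u[1],u[0]),"shield",s,(s[0]-e.mean(0))@u)
p1=pickle.load(open("w1.pkl","rb"));p2=pickle.load(open("w2.pkl","rb"))
v=[(p1,np.array([[371,143],[328,168],[380,251],[421,226]])*.7,1,1),(p,np.array([[608,187],[566,187],[565,275],[605,275]])*.7,1,1)]
x,res=fit([(a,b,c,d) for a,b,c,d in v],92,46,[475,25,16,.25,0],False);print("slide",x,res.round(1))
pos,R=tool(); d=np.array([x[0],x[1],0])-pos; print(pos,"yaw",np.arctan2(-R[1,0],-R[0,0]))
yaw=x[3]+np.pi; Rt=Ro.from_euler("zx",[yaw,np.pi]).as_matrix(); print("dp at slide yaw",Rt.T@d)
E
```

```text
[[ 368. -196.  180.]
 [ 607. -144.  180.]] 245.0804086972319 0.2167772395097759 shield [[ 528.85489751 -160.68301529  192.        ]] 42.20940305230562
slide [4.74156853e+02 2.59392851e+01 1.75268127e+01 2.64526641e-01
 0.00000000e+00] [-0.6 -1.7 -0.4 -0.5 -0.2 -0.   0.8 -0.1 -0.7  1.1  0.5  0.5 -0.2  0.8
 -0.9 -0.1]
[ 532.90162836 -161.05129619  311.21559853] yaw 0.2186699817287733
dp at slide yaw [105.59055579 165.12740739 311.21559853]
```

Request:
{"api": "jog_arm", "payload": {
  "dp": [
    [0, 0, 0],
    [0.0265, 0.0413, 0],
    [0.0265, 0.0413, 0],
    [0.0265, 0.0413, 0.02],
    [0.0265, 0.0413, 0.03],
    [0, 0, 0.05],
    [0, 0, 0.05],
    [0, 0, 0]
  ],
  "twist": [-2.5, 0, 0, 0, 0, 0, 0, 0]
}}

```text
time: 12.02
tool_pos: [384.3, -28.0, 157.6]
tcp_rot: [3.137, -0.008, -2.879]
contact_force: [-0.4, 0.5, -0.2]
grip_width: 49.9
finger_force: 0.0
```

```bash
python3 - <<'E'
from fit import *
im=bot.capture("wrist"); p=bot.camera_params("wrist"); pos,R=tool(); print(pos,np.arctan2(-R[1,0],-R[0,0]))
pickle.dump(p,open("w6.pkl","wb"));cv2.imwrite("pics/w6raw.png",im)
H,S,V=cv2.split(cv2.cvtColor(im,cv2.COLOR_BGR2HSV))
m=(((H>95)&(H<125)&(S>60)&(V>60))).astype(np.uint8); m[300:]=0
m=cv2.morphologyEx(m,cv2.MORPH_CLOSE,np.ones((15,15)))
r,b=rect(m); print(r,b.round(0).tolist()); W=at(p,b,16,1); print(W.round(1).tolist(),W.mean(0))
n=bot.masks_of("wrist","slide_grip"); print([(d["confidence"],d["bbox"]) for d in n])
cv2.imwrite("pics/w6.png",cv2.resize(im[60:360,130:530],(800,600)))
E
```

```text
[386.25840717 -28.57672744 159.78531242] 0.2622516458978162
((303.0, 269.5), (35.0, 44.0), 90.0) [[281.0, 252.0], [325.0, 252.0], [325.0, 287.0], [281.0, 287.0]]
[[439.3, -11.2, 16.0], [428.0, 32.2, 16.0], [467.0, 45.1, 16.0], [478.5, -0.5, 16.0]] [453.20505383  16.36477634  16.        ]
[(0.96, [303.6, 292.0, 40.0, 85.7]), (0.86, [551.5, 133.8, 17.0, 33.5])]
```

View pics/w6.png

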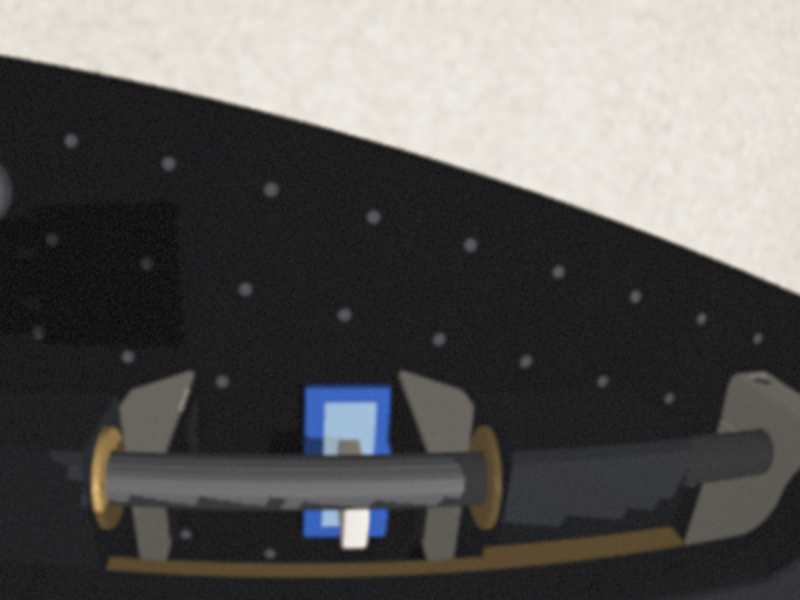

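The tool stopped short at (386,-29). My dp computation used extrinsic Euler angles by mistake. The slide is unmoved, so I correct the fit and the move.

Request:
{"api": "jog_arm", "payload": {
  "dp": [
    [-0.05, 0.0148, 0],
    [-0.049, 0.0148, 0],
    [0, 0, 0],
    [0, 0, 0]
  ],
  "twist": [0, 0, 0, 0]
}}

```text
time: 12.62
tool_pos: [475.6, 25.2, 161.8]
tcp_rot: [-3.141, 0.001, -2.879]
contact_force: [0.0, -0.3, 1.3]
grip_width: 50.0
finger_force: 0.0
```

```bash
sed -i 's/"zyx"/"ZYX"/' fit.py; python3 meas.py | grep -A1 -E "face|slide"; python3 - <<'E'
from fit import *
pos,R=tool(); print(pos)
p1=pickle.load(open("w1.pkl","rb"));p6=pickle.load(open("w6.pkl","rb"))
c6=np.array([[391,386],[303,386],[303,538],[387,538]])/2+[130,60]
x,res=fit([(p6,c6,1,1)],92,46,[474,26,16,.26,0],False);print("slide w6",x.round(2),res.round(1))
W=at(p6,c6,16,1); print(W.round(0).tolist(),W.mean(0))
im=bot.capture("wrist"); p=bot.camera_params("wrist"); pickle.dump(p,open("w7.pkl","wb"));cv2.imwrite("pics/w7raw.png",im)
E
```

```text
slide top [4.74483e+02 2.55530e+01 1.29350e+01 2.62000e-01 0.00000e+00] [-0.5 -1.2 -0.1 -0.3 -0.4 -0.3  0.4 -0.2  0.3 -0.7 -1.   0.5  0.2  0.1
  1.   2. ]
--
face [5.38354e+02 1.77357e+02 1.21044e+02 1.12000e-01 4.86000e-01] [-2.1  0.3 -0.5 -2.4  0.1  0.6 -0.7  0.4 -0.  -0.   0.9  0.7  1.7 -0.8
  0.1  1.2]
[475.62213077  25.23180344 161.75184526]
slide w6 [4.7511e+02 2.2250e+01 2.5930e+01 2.8000e-01 0.0000e+00] [ 1.5 -0.2 -1.   0.9 -0.   0.2 -0.6 -1.1]
[[429.0, 33.0, 16.0], [440.0, -10.0, 16.0], [532.0, 15.0, 16.0], [521.0, 62.0, 16.0]] [480.68771285  24.76279473  16.        ]
```

Request:
{"api": "jog_arm", "payload": {
  "dp": [
    [0, 0, 0.05],
    [0, 0, 0.045],
    [0, 0, 0.025],
    [0, 0, 0.012],
    [0, 0, 0.005],
    [0, 0, 0]
  ],
  "twist": [0, 0, 0, 0, 0, 0]
}}

```text
time: 13.42
tool_pos: [475.9, 25.1, 24.4]
tcp_rot: [-3.141, 0.001, -2.88]
contact_force: [0.6, -0.2, -0.1]
grip_width: 50.2
finger_force: 0.0
```

Request:
{"api": "jog_arm", "payload": {
  "dp": [
    [0, 0, 0],
    [0, 0, 0],
    [0, 0, 0],
    [0, 0, 0],
    [0, 0, 0],
    [0, 0, 0],
    [0, 0, 0]
  ],
  "twist": [0, 0, 0, 0, 0, 0, 0],
  "jaw": 0.0
}}

```text
time: 14.3
tool_pos: [475.5, 25.3, 23.8]
tcp_rot: [3.142, 0.0, -2.879]
contact_force: [-0.0, 0.6, 2.1]
grip_width: 12.1
finger_force: 30.0
```

Request:
{"api": "jog_arm", "payload": {
  "dp": [
    [0, 0, -0.02],
    [0, 0, -0.05],
    [0, 0, -0.055],
    [0, 0, -0.055],
    [0, 0, -0.05],
    [0, 0, 0]
  ],
  "twist": [0, 0, 0, 0, 0, 2.6]
}}

```text
time: 15.05
tool_pos: [477.2, 25.2, 257.6]
tcp_rot: [-3.139, 0.008, -2.926]
contact_force: [-0.2, -0.9, -3.0]
grip_width: 11.9
finger_force: 30.0
```

Request:
{"api": "jog_arm", "payload": {
  "dp": [
    [0.0367, -0.0385, 0],
    [0.0367, -0.0385, 0],
    [0.0367, -0.0385, 0],
    [0.0367, -0.0385, 0],
    [0.0367, -0.0385, 0],
    [0, 0, 0],
    [0, 0, 0]
  ],
  "twist": [0, 0, 0, 0, 0, 0, 0]
}}

```text
time: 15.92
tool_pos: [337.5, -201.9, 253.4]
tcp_rot: [3.141, -0.0, -2.926]
contact_force: [-0.5, 0.9, -1.8]
grip_width: 12.0
finger_force: 30.0
```

```bash
python3 - <<'E'
from fit import *
pos,R=tool(); print(pos,np.arctan2(-R[1,0],-R[0,0]),bot.get_obs()["grip_width"])
im=bot.capture("wrist"); p=bot.camera_params("wrist"); pickle.dump(p,open("w8.pkl","wb"));cv2.imwrite("pics/w8raw.png",im)
s=bot.capture("side");cv2.imwrite("pics/s8.png",s); ps=bot.camera_params("side")
print("tool in side px",proj(ps,pos),proj(bot.camera_params("top"),pos))
u=proj(ps,pos)[0].astype(int)
a=cv2.resize(im[120:360,140:440],(560,448)); y0=max(0,u[1]-75);x0=max(0,u[0]-60)
b=cv2.resize(s[y0:y0+150,x0:x0+75],(224,448)); cv2.imwrite("pics/v8.png",np.hstack([a,b]))
E
```

```text
[ 337.52916129 -201.87195919  253.43874132] 0.2158201323416004 11.980491405359256
tool in side px [[346.01868305 165.91490341]] [[383.70755226 236.76015994]]
```

View pics/v8.png

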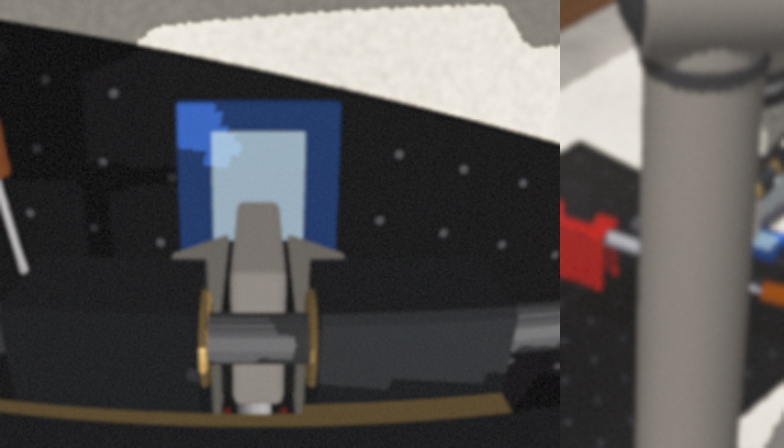

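The wrist crop shows the carrier level in the fingers, with its rear edge at (177..341,101). The bar tip is just visible below at (257,410), roughly centred. I lower the uphill end onto the fixed bar's tip to pivot the carrier in the pads.

Request:
{"api": "jog_arm", "payload": {
  "dp": [
    [0, 0, 0.02],
    [0, 0, 0.017],
    [0, 0, 0.007],
    [0, 0, 0]
  ],
  "twist": [0, 0, 0, 0]
}}

```text
time: 16.52
tool_pos: [338.0, -201.5, 209.6]
tcp_rot: [3.141, -0.0, -2.923]
contact_force: [-0.8, -1.1, -0.5]
grip_width: 11.5
finger_force: 30.0
```

Request:
{"api": "jog_arm", "payload": {
  "dp": [
    [0, 0, 0.003],
    [0, 0, 0.003],
    [0, 0, 0.001]
  ],
  "twist": [0, 0, 0]
}}

```text
time: 16.9
tool_pos: [337.6, -202.1, 202.7]
tcp_rot: [3.142, 0.0, -2.925]
contact_force: [0.0, 0.0, -0.7]
grip_width: 12.1
finger_force: 30.0
```

Request:
{"api": "jog_arm", "payload": {
  "dp": [
    [0, 0, 0.002],
    [0, 0, 0.002],
    [0, 0, 0]
  ],
  "twist": [0, 0, 0]
}}

```text
time: 17.27
tool_pos: [337.3, -202.5, 200.2]
tcp_rot: [-3.14, -0.0, -2.924]
contact_force: [-8.2, 1.8, 14.8]
grip_width: 12.0
finger_force: 30.0
```

Request:
{"api": "jog_arm", "payload": {
  "dp": [
    [0, 0, 0.002],
    [0, 0, 0.002],
    [0, 0, 0]
  ],
  "twist": [0, 0, 0]
}}

```text
time: 17.65
tool_pos: [336.4, -202.8, 196.4]
tcp_rot: [-3.14, -0.002, -2.924]
contact_force: [-12.9, 1.5, 20.0]
grip_width: 12.1
finger_force: 30.0
```

```bash
cat > ang.py <<'E'
from fit import *
# tilt of the held carrier from rear-edge top corners seen by the wrist camera; model: plate rotates about closing axis at grasp point
def rear(im):
    H,S,V=cv2.split(cv2.cvtColor(im,cv2.COLOR_BGR2HSV)); m=((H>95)&(H<125)&(S>60)&(V>40)); k=np.zeros_like(m); k[100:,200:350]=1; m=(m&k).astype(np.uint8)
    n,l,st,_=cv2.connectedComponentsWithStats(m); i=1+np.argmax(st[1:,4]); return st[i]
def pred(p,pos,R,th,off=33.):
    # pivot = grasp pt; local u=-toolx(world uphill), v=up
    g=pos-19*R[:,2]; u=-R[:,0]; w=-R[:,2]; 
    a=np.cos(th)*u+np.sin(th)*w; n=-np.sin(th)*u+np.cos(th)*w
    c=g-(off-6)*n-46*a
    return proj(p,np.array([c-23*R[:,1],c+23*R[:,1]]),1)
def look(tag):
    pos,R=tool(); p=bot.camera_params("wrist"); im=bot.capture("wrist"); cv2.imwrite(f"pics/{tag}.png",im); st=rear(im); print(tag,pos.round(1),"bbox l,t,w:",st[:3])
    for th in (0,.1,.2,.3,.4,.5): print(th,pred(p,pos,R,th).round(1).tolist())
E
python3 - <<'E'
from ang import *
print("w8",rear(cv2.imread("pics/w8raw.png"))[:3]); look("w9"); print(bot.get_obs()["contact_force"])
E
```

```text
w8 [233 172  91]
w9 [ 336.4 -202.8  196.4] bbox l,t,w: [233 175  90]
0 [[234.8, 175.9], [322.9, 175.9]]
0.1 [[236.0, 179.8], [321.7, 179.8]]
0.2 [[237.1, 184.3], [320.5, 184.3]]
0.3 [[238.1, 189.4], [319.4, 189.4]]
0.4 [[239.0, 195.1], [318.5, 195.1]]
0.5 [[239.8, 201.2], [317.7, 201.2]]
[-13.3579341    0.28335695  18.41684167]
```

Request:
{"api": "jog_arm", "payload": {
  "dp": [
    [0.003, 0, 0.002],
    [0.002, 0, 0.003],
    [0.002, 0, 0.003],
    [0, 0, 0]
  ],
  "twist": [0, 0, 0, 0]
}}

```text
time: 18.2
tool_pos: [331.4, -203.9, 188.0]
tcp_rot: [-3.14, 0.002, -2.925]
contact_force: [-3.4, 2.2, 10.2]
grip_width: 11.7
finger_force: 30.0
```

```bash
python3 -c "
from ang import *
look('w10'); print(bot.get_obs()['contact_force'])"
```

```text
w10 [ 331.4 -203.9  188. ] bbox l,t,w: [235 185  87]
0 [[234.9, 175.9], [323.0, 175.9]]
0.1 [[236.1, 179.8], [321.7, 179.8]]
0.2 [[237.2, 184.3], [320.5, 184.3]]
0.3 [[238.2, 189.5], [319.5, 189.5]]
0.4 [[239.1, 195.1], [318.5, 195.1]]
0.5 [[239.9, 201.2], [317.7, 201.2]]
[-2.58361693  3.3179763  11.58043369]
```

Request:
{"api": "jog_arm", "payload": {
  "dp": [
    [0.002, 0, 0.002],
    [0.002, 0, 0.0025],
    [0, 0, 0]
  ],
  "twist": [0, 0, 0]
}}

```text
time: 18.62
tool_pos: [328.2, -205.4, 183.6]
tcp_rot: [-3.138, 0.003, -2.925]
contact_force: [0.2, 1.1, 7.7]
grip_width: 11.7
finger_force: 30.1
```

```bash
python3 -c "
from ang import *
look('w11'); print(bot.get_obs()['contact_force'])"
```

```text
w11 [ 328.2 -205.4  183.6] bbox l,t,w: [235 191  86]
0 [[234.8, 175.9], [322.9, 175.9]]
0.1 [[236.0, 179.8], [321.7, 179.8]]
0.2 [[237.1, 184.3], [320.5, 184.3]]
0.3 [[238.1, 189.5], [319.4, 189.4]]
0.4 [[239.0, 195.1], [318.5, 195.1]]
0.5 [[239.8, 201.2], [317.6, 201.2]]
[-0.83702508  0.39227948  8.10962993]
```

```bash
cat > cy.py <<'E'
from fit import *
import itertools
V=[]
for n,pf,fi,roi in (("w1raw","w1",1,(370,450,120,210)),("w2raw","w2",1,(390,490,0,90)),("w3raw","w3",1,(490,560,170,270)),("w5raw","w5",1,(490,560,190,270)),("top0",None,0,(200,235,130,185))):
    p=pickle.load(open(pf+".pkl","rb")) if pf else bot.camera_params("top")
    im=cv2.resize(cv2.imread(f"pics/{n}.png"),None,fx=4,fy=4,interpolation=cv2.INTER_CUBIC)
    H,S,Vv=cv2.split(cv2.cvtColor(im,cv2.COLOR_BGR2HSV)); m=(H>80)&(H<100)&(S>110)&(Vv>90); k=np.zeros_like(m); a,b,c,d=roi; k[c*4:d*4,a*4:b*4]=1; m=(m&k).astype(np.uint8)
    if m.sum()<50: print(n,"none"); continue
    ct=max(cv2.findContours(m,cv2.RETR_EXTERNAL,cv2.CHAIN_APPROX_NONE)[0],key=cv2.contourArea)
    hull=cv2.convexHull(ct); q=cv2.approxPolyN(hull,4,ensure_convex=True).reshape(-1,2) if hasattr(cv2,"approxPolyN") else cv2.boxPoints(cv2.minAreaRect(ct))
    q=(q+.5)/4-.5; X0=corners([538,177,121,.11,.45],66,22); pr=proj(p,X0,fi)
    q=min((q[list(o)] for o in itertools.permutations(range(4))),key=lambda z:np.abs(z-pr).sum()); print(n,q.round(1).tolist(),pr.round(1).tolist()); V.append((n,p,q,fi))
def f(x,VV): return np.concatenate([(proj(p,corners(x[:5],x[5],x[6]),fi)-q).ravel() for n,p,q,fi in VV])
for sel in (["w1raw","w2raw"],["w1raw","w2raw","w3raw"],["w1raw","w2raw","w3raw","top0"],["w2raw","w3raw"],["w1raw","w2raw","w3raw","w5raw","top0"]):
    VV=[v for v in V if v[0] in sel]; s=least_squares(f,[538,177,121,.11,.45,66,22],args=(VV,)); print(sel,s.x.round(3),"rms",np.sqrt(np.mean(s.fun**2)).round(2))
E
python3 cy.py
```

```text
w1raw [[406.1, 133.6], [389.6, 140.1], [417.1, 197.4], [433.9, 189.9]] [[407.9, 135.3], [390.5, 141.8], [415.6, 197.9], [433.3, 190.5]]
w2raw [[429.4, 15.6], [411.9, 19.9], [447.9, 69.1], [464.1, 64.4]] [[430.3, 16.8], [413.3, 20.9], [446.6, 70.7], [463.8, 65.6]]
w3raw [[519.9, 198.9], [509.6, 197.9], [513.4, 247.4], [523.1, 247.4]] [[520.4, 200.6], [509.8, 198.9], [511.1, 247.2], [521.8, 247.8]]
w5raw [[514.1, 220.6], [504.9, 219.6], [505.9, 245.6], [515.6, 247.1]] [[515.4, 223.4], [505.1, 222.0], [504.3, 268.8], [514.7, 269.1]]
top0 [[212.9, 171.1], [221.9, 170.4], [217.6, 142.9], [208.6, 143.9]] [[212.1, 170.3], [220.9, 169.4], [217.2, 142.9], [208.1, 143.9]]
['w1raw', 'w2raw'] [5.36548e+02 1.77001e+02 1.21140e+02 1.18000e-01 4.93000e-01 6.82690e+01
 2.12900e+01] rms 0.28
['w1raw', 'w2raw', 'w3raw'] [5.36504e+02 1.76783e+02 1.21731e+02 1.20000e-01 4.96000e-01 6.81540e+01
 2.11530e+01] rms 0.29
['w1raw', 'w2raw', 'w3raw', 'top0'] [5.36462e+02 1.76377e+02 1.22258e+02 1.18000e-01 4.98000e-01 6.81740e+01
 2.11970e+01] rms 0.34
['w2raw', 'w3raw'] [5.36581e+02 1.76550e+02 1.22105e+02 1.15000e-01 4.99000e-01 6.80010e+01
 2.13440e+01] rms 0.31
['w1raw', 'w2raw', 'w3raw', 'w5raw', 'top0'] [5.34947e+02 1.79711e+02 1.14967e+02 1.77000e-01 3.95000e-01 6.26140e+01
 2.12910e+01] rms 4.52
```

```bash
cat > ang2.py <<'E'
from fit import *
def rearline(im):
    b=cv2.resize(im,None,fx=4,fy=4,interpolation=cv2.INTER_CUBIC); H,S,V=cv2.split(cv2.cvtColor(b,cv2.COLOR_BGR2HSV)); m=((H>95)&(H<125)&(S>70)&(V>45)); k=np.zeros_like(m); k[400:,800:1400]=1; m=(m&k).astype(np.uint8)
    n,l,st,_=cv2.connectedComponentsWithStats(m); i=1+np.argmax(st[1:,4]); m=l==i; t=st[i][1]
    rows=[np.flatnonzero(m[r])[[0,-1]] for r in range(t+8,t+60,8)]
    cols=[np.flatnonzero(m[:,c])[0] for c in range(1000,1240,20)]
    return np.median(cols)/4-.4,[((r[1]-r[0]+1)/4,(r[0]+r[1])/8) for r in rows]
if __name__=="__main__":
    for n in ("w8raw","w9","w10","w11"): 
        t,r=rearline(cv2.imread(f"pics/{n}.png")); print(n,t,r[0],r[2],r[-1])
E
python3 ang2.py; python3 - <<'E'
from ang import *
p=pickle.load(open("w8.pkl","rb")); 
pos=np.array([337.53,-201.87,253.44]); R=Ro.from_euler("ZX",[.2158+np.pi,np.pi]).as_matrix()
for off in (27,30,33): print(off,[pred(p,pos+R[:,0]*dx,R,0,off).round(1).tolist() for dx in (0,3)])
E
```

```text
w8raw 172.35 (np.float64(89.0), np.float64(278.125)) (np.float64(91.25), np.float64(278.25)) (np.float64(90.5), np.float64(278.125))
w9 174.85 (np.float64(87.75), np.float64(278.0)) (np.float64(89.0), np.float64(278.125)) (np.float64(88.0), np.float64(278.625))
w10 185.35 (np.float64(85.0), np.float64(278.125)) (np.float64(85.5), np.float64(278.125)) (np.float64(86.0), np.float64(278.125))
w11 191.35 (np.float64(83.25), np.float64(278.25)) (np.float64(83.5), np.float64(278.625)) (np.float64(84.75), np.float64(278.25))
27 [[[232.8, 177.2], [324.0, 177.3]], [[232.6, 171.3], [324.2, 171.4]]]
30 [[[233.5, 176.1], [323.2, 176.2]], [[233.4, 170.3], [323.4, 170.5]]]
33 [[[234.3, 175.1], [322.4, 175.2]], [[234.1, 169.4], [322.6, 169.5]]]
```

```bash
cat >> ang.py <<'E'
def predb(p,pos,R,th,off=33.,dx=0.):
    g=pos-19*R[:,2]; u=-R[:,0]; w=-R[:,2]; a=np.cos(th)*u+np.sin(th)*w; n=-np.sin(th)*u+np.cos(th)*w
    out=[]
    for z in (off,off-6):
        c=g-z*n-(46+dx)*a; q=proj(p,np.array([c-23*R[:,1],c+23*R[:,1]]),1); out.append((q[0,1],q[1,0]-q[0,0]))
    return np.round(out,1).tolist()
E
python3 - <<'E'
from ang import *
p=pickle.load(open("w8.pkl","rb")); pos=np.array([337.53,-201.87,253.44]); R=Ro.from_euler("ZX",[.2158+np.pi,np.pi]).as_matrix()
for off,dx in ((33,0),(31,0),(29,0),(33,1),(31,1)): print(off,dx,"th0",predb(p,pos,R,0,off,dx),[ (t,predb(p,pos,R,t,off,dx)) for t in (.3,.35,.4)])
E
```

```text
33 0 th0 [[173.1, 85.2], [175.1, 88.1]] [(0.3, [[189.5, 78.8], [188.7, 81.3]]), (0.35, [[192.7, 77.9], [191.5, 80.4]]), (0.4, [[196.0, 77.1], [194.4, 79.5]])]
31 0 th0 [[173.8, 86.2], [175.8, 89.2]] [(0.3, [[189.3, 79.6], [188.4, 82.2]]), (0.35, [[192.3, 78.7], [191.0, 81.2]]), (0.4, [[195.5, 77.8], [193.8, 80.3]])]
29 0 th0 [[174.4, 87.1], [176.5, 90.2]] [(0.3, [[189.0, 80.5], [188.1, 83.1]]), (0.35, [[191.9, 79.5], [190.6, 82.1]]), (0.4, [[194.9, 78.7], [193.2, 81.2]])]
33 1 th0 [[171.3, 85.3], [173.2, 88.3]] [(0.3, [[187.8, 78.7], [186.9, 81.3]]), (0.35, [[191.0, 77.8], [189.7, 80.3]]), (0.4, [[194.4, 77.0], [192.7, 79.4]])]
31 1 th0 [[171.9, 86.3], [173.9, 89.3]] [(0.3, [[187.5, 79.6], [186.6, 82.2]]), (0.35, [[190.6, 78.7], [189.3, 81.2]]), (0.4, [[193.8, 77.8], [192.1, 80.3]])]
```

Request:
{"api": "jog_arm", "payload": {
  "dp": [
    [0.002, 0, 0.0025],
    [0.002, 0, 0.0025],
    [0, 0, 0]
  ],
  "twist": [0, 0, 0]
}}

```text
time: 19.05
tool_pos: [324.3, -206.8, 178.7]
tcp_rot: [-3.137, 0.003, -2.925]
contact_force: [-1.4, -2.1, 8.3]
grip_width: 11.8
finger_force: 30.3
```

```bash
python3 -c "
from ang import *; from ang2 import rearline
pos,R=tool(); p=bot.camera_params('wrist'); im=bot.capture('wrist'); cv2.imwrite('pics/w12.png',im); print(rearline(im)[0],rearline(im)[1][:3],bot.get_obs()['contact_force'])
for t in (.35,.4,.45,.5,.55): print(t,predb(p,pos,R,t,32,.5))
"
```

```text
197.1 [(np.float64(82.5), np.float64(278.375)), (np.float64(83.0), np.float64(278.375)), (np.float64(82.5), np.float64(278.625))] [-1.78618184 -0.58646394  6.65861061]
0.35 [[192.4, 78.3], [191.1, 80.8]]
0.4 [[195.6, 77.4], [193.9, 79.8]]
0.45 [[198.9, 76.6], [196.9, 79.0]]
0.5 [[202.4, 75.9], [200.0, 78.2]]
0.55 [[205.9, 75.2], [203.1, 77.4]]
```

Request:
{"api": "jog_arm", "payload": {
  "dp": [
    [0.001, 0, 0.0015],
    [0, 0, 0],
    [0, 0, -0.02],
    [0, 0, -0.035],
    [0, 0, -0.035],
    [0, 0, 0]
  ],
  "twist": [0, 0, 0, 0, 0, 5.7]
}}

```text
time: 19.85
tool_pos: [323.1, -206.6, 268.2]
tcp_rot: [-3.137, 0.004, -3.026]
contact_force: [0.3, 0.1, -2.8]
grip_width: 12.0
finger_force: 30.4
```

Request:
{"api": "jog_arm", "payload": {
  "dp": [
    [-0.0292, 0.0445, 0],
    [-0.0292, 0.0445, 0],
    [-0.0292, 0.0445, 0],
    [-0.0292, 0.0445, 0],
    [-0.0292, 0.0445, 0],
    [-0.0292, 0.0445, 0],
    [-0.0292, 0.0445, 0],
    [-0.0292, 0.0445, 0],
    [0, 0, 0],
    [0, 0, 0]
  ],
  "twist": [0, 0, 0, 0, 0, 0, 0, 0, 0, 0]
}}

```text
time: 21.1
tool_pos: [512.0, 175.1, 265.2]
tcp_rot: [-3.141, -0.001, -3.024]
contact_force: [0.2, 0.6, -1.2]
grip_width: 11.5
finger_force: 30.4
```

```bash
python3 -c "
from ang import *; from ang2 import rearline
pos,R=tool(); p=bot.camera_params('wrist'); im=bot.capture('wrist'); cv2.imwrite('pics/w13.png',im); pickle.dump(p,open('w13.pkl','wb'));print(pos,np.arctan2(-R[1,0],-R[0,0]),rearline(im)[0],rearline(im)[1][:3],bot.get_obs()['contact_force'])
for t in (.4,.45,.5,.55): print(t,predb(p,pos,R,t,32,.5))
a=np.array([.118,.497]);print(R.T@(np.array([513.8,173.9,145])-pos))
"
```

```text
[511.99199067 175.0762814  265.22788652] 0.11786860648643994 200.1 [(np.float64(82.25), np.float64(278.25)), (np.float64(83.0), np.float64(278.125)), (np.float64(83.0), np.float64(277.875))] [-0.82621107 -0.56405103 -1.69939143]
0.4 [[195.5, 77.4], [193.8, 79.8]]
0.45 [[198.8, 76.6], [196.8, 79.0]]
0.5 [[202.3, 75.8], [199.9, 78.1]]
0.55 [[205.8, 75.1], [203.0, 77.4]]
[ -1.80444811  -1.32871078 120.22635205]
```

Request:
{"api": "jog_arm", "payload": {
  "dp": [
    [-0.0018, -0.0013, 0.04],
    [0, 0, 0.04],
    [0, 0, 0.025],
    [0, 0, 0.015],
    [0, 0, 0],
    [0, 0, 0]
  ],
  "twist": [0, 0, 0, 0, 0, 0]
}}

```text
time: 21.9
tool_pos: [515.0, 174.1, 147.0]
tcp_rot: [3.141, 0.002, -3.025]
contact_force: [0.5, -0.6, -1.2]
grip_width: 12.1
finger_force: 30.4
```

```bash
python3 -c "
from ang import *; from ang2 import rearline
pos,R=tool(); p=bot.camera_params('wrist'); im=bot.capture('wrist'); cv2.imwrite('pics/w14.png',im); pickle.dump(p,open('w14.pkl','wb'));print(pos,np.arctan2(-R[1,0],-R[0,0]),rearline(im)[0])
t=.497;y=.118
a=np.array([np.cos(t)*np.cos(y),np.cos(t)*np.sin(y),np.sin(t)]);n=np.array([-np.sin(t)*np.cos(y),-np.sin(t)*np.sin(y),np.cos(t)]);b=np.cross(n,a)
F=np.array([536.5,176.6,121.8]); rel=pos+[0,0,19]-F; print('G in face frame',rel@a,rel@b,rel@n)
s=bot.capture('side'); ps=bot.camera_params('side'); u=proj(ps,F)[0]; print(u, proj(ps,pos)); cv2.imwrite('pics/s14.png',s)
u=u.astype(int)
A=cv2.resize(im[100:320,170:450],(500,393)); B=cv2.resize(s[u[1]-50:u[1]+50,u[0]-38:u[0]+38],(299,393)); cv2.imwrite('pics/v14.png',np.hstack([A,B]))
"
```

```text
[515.04262475 174.09977486 146.9761746 ] 0.11692791275644966 199.1
G in face frame 2.0738200591953215 0.04325975026263691 49.13147544949674
[216.20245457 228.64090236] [[220.66934869 225.46440143]]
```

View pics/v14.png

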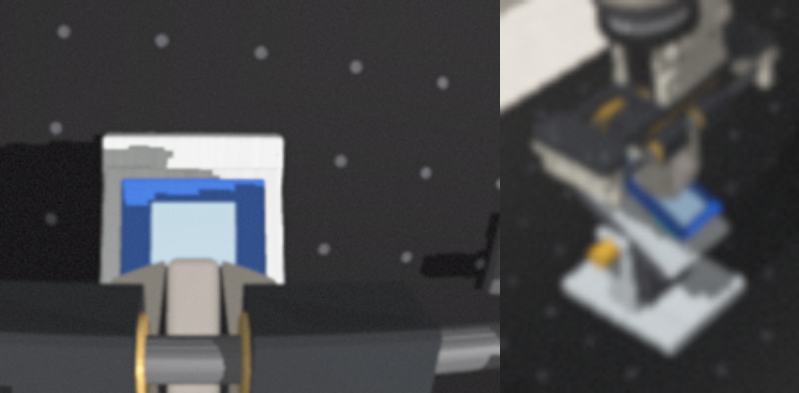

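The carrier hovers parallel over the stage face. It spans 121..265 in the left crop, centred within the face at 102..284, and the side crop shows a matching tilt. Now I push in along the face normal.

Request:
{"api": "jog_arm", "payload": {
  "dp": [
    [-0.002, 0, 0.0055],
    [-0.002, 0, 0.0045],
    [-0.001, 0, 0.002],
    [0, 0, 0]
  ],
  "twist": [0, 0, 0, 0]
}}

```text
time: 22.5
tool_pos: [519.2, 174.8, 133.4]
tcp_rot: [-3.142, -0.001, -3.024]
contact_force: [0.0, -1.3, -1.7]
grip_width: 11.9
finger_force: 30.4
```

Request:
{"api": "jog_arm", "payload": {
  "dp": [
    [-0.001, 0, 0.0018],
    [-0.0005, 0, 0.0009],
    [0, 0, 0]
  ],
  "twist": [0, 0, 0]
}}

```text
time: 22.88
tool_pos: [520.8, 175.0, 131.0]
tcp_rot: [3.142, 0.0, -3.024]
contact_force: [0.2, -0.7, -1.4]
grip_width: 12.1
finger_force: 30.4
```

Request:
{"api": "jog_arm", "payload": {
  "dp": [
    [-0.0005, 0, 0.0009],
    [-0.0005, 0, 0.0009],
    [0, 0, 0]
  ],
  "twist": [0, 0, 0]
}}

```text
time: 23.25
tool_pos: [521.7, 175.1, 129.4]
tcp_rot: [3.142, 0.0, -3.024]
contact_force: [-1.8, -0.4, 1.6]
grip_width: 11.9
finger_force: 30.4
```

Request:
{"api": "jog_arm", "payload": {
  "dp": [
    [-0.001, 0, 0.0018],
    [-0.001, 0, 0.0018],
    [0, 0, 0]
  ],
  "twist": [0, 0, 0]
}}

```text
time: 23.62
tool_pos: [523.7, 175.4, 125.8]
tcp_rot: [3.141, 0.0, -3.024]
contact_force: [-2.9, -1.1, 4.2]
grip_width: 11.8
finger_force: 30.4
```

Request:
{"api": "jog_arm", "payload": {
  "dp": [
    [-0.001, 0, 0.0018],
    [0, 0, 0]
  ],
  "twist": [0, 0]
}}

```text
time: 23.88
tool_pos: [524.7, 175.5, 124.0]
tcp_rot: [3.141, 0.0, -3.024]
contact_force: [-3.9, -0.9, 5.1]
grip_width: 12.0
finger_force: 30.4
```

Request:
{"api": "jog_arm", "payload": {
  "dp": [
    [-0.001, 0, 0.0018],
    [0, 0, 0]
  ],
  "twist": [0, 0]
}}

```text
time: 24.12
tool_pos: [525.7, 175.6, 122.3]
tcp_rot: [3.142, 0.0, -3.024]
contact_force: [-5.3, 0.3, 6.4]
grip_width: 12.0
finger_force: 30.4
```

```bash
cat > fin.py <<'E'
from ang import *; from ang2 import rearline
import sys
pos,R=tool(); p=bot.camera_params('wrist'); im=bot.capture('wrist'); cv2.imwrite(f'pics/{sys.argv[1]}.png',im); pickle.dump(p,open(sys.argv[1]+'.pkl','wb'))
t=.497;y=.118
a=np.array([np.cos(t)*np.cos(y),np.cos(t)*np.sin(y),np.sin(t)]);n=np.array([-np.sin(t)*np.cos(y),-np.sin(t)*np.sin(y),np.cos(t)]);b=np.cross(n,a)
F=np.array([536.5,176.6,121.8]); rel=pos+[0,0,19]-F; o=bot.get_obs(); f=o["contact_force"]+[0,0,1.4]
print(pos,'G in face frame',rel@a,rel@b,rel@n,"force a,b,n",f@a,f@b,f@n,"moment",o["moment"],"rear",rearline(im)[0],rearline(im)[1][0])
for t in (.4,.45,.5,.55): print(t,predb(p,pos,R,t,32,.5))
E
python3 fin.py w15
```

```text
[525.67184595 175.61467555 122.31909248] G in face frame -0.2473861294476803 0.29628649277711067 22.339779992601365 force a,b,n -1.7445817972457116 -1.275811825466871 8.621693549327361 moment [-0.07480314  0.41408018 -0.02268294] rear 199.35 (np.float64(79.75), np.float64(277.75))
0.4 [[195.6, 77.4], [193.9, 79.8]]
0.45 [[198.9, 76.6], [196.8, 79.0]]
0.5 [[202.3, 75.9], [199.9, 78.2]]
0.55 [[205.8, 75.1], [203.1, 77.4]]
```

Request:
{"api": "jog_arm", "payload": {
  "dp": [
    [-0.001, 0, 0.0018],
    [0, 0, 0],
    [0, 0, 0]
  ],
  "twist": [0, 0, 0]
}}

```text
time: 24.55
tool_pos: [526.5, 175.7, 120.7]
tcp_rot: [3.142, 0.0, -3.024]
contact_force: [-6.1, -0.3, 8.9]
grip_width: 11.7
finger_force: 30.4
```

```bash
python3 fin.py w16 | head -2
```

```text
[526.52439221 175.71702252 120.74703747] G in face frame -0.24214474764470836 0.29755458912803556 20.548512868833644 force a,b,n -0.3595121228223123 -1.3190136254566966 12.283008649960182 moment [-0.14170372  0.4836019  -0.04472619] rear 199.35 (np.float64(79.75), np.float64(277.75))
0.4 [[195.5, 77.4], [193.9, 79.8]]
```

Request:
{"api": "jog_arm", "payload": {
  "dp": [
    [0.0008, 0, -0.0015],
    [0.0008, 0, -0.0015],
    [0, 0, 0],
    [0, 0, 0],
    [0, 0, 0]
  ],
  "twist": [0, 0, 0, 0, 0]
}}

```text
time: 25.22
tool_pos: [525.0, 175.5, 123.5]
tcp_rot: [3.142, 0.0, -3.024]
contact_force: [-4.9, -1.5, 5.5]
grip_width: 12.0
finger_force: 30.4
```

```bash
python3 fin.py w17 | head -2; python3 - <<'E'
from fit import *
for k in range(4):
    bot.capture("side"); o=bot.get_obs(); print(o["contact_force"].round(1))
# lower face edge & carrier rear edge rows in wrist: compare parallel gap before (w14) and now
for n in ("w14","w15","w16","w17"):
    g=cv2.imread(f"pics/{n}.png"); H,S,V=cv2.split(cv2.cvtColor(g,cv2.COLOR_BGR2HSV)); 
    col=V[150:260,260:300].mean(1); print(n,"face top edge row",150+int(np.argmax(np.diff(col))))
E
```

```text
[524.99810168 175.52812813 123.48654945] G in face frame -0.2878240529475405 0.28965837675062933 23.689853472900793 force a,b,n -0.8491628581896875 -0.9140954479937078 8.99877361662809 moment [-0.11567114  0.31746417 -0.05033254] rear 199.35 (np.float64(79.75), np.float64(277.75))
0.4 [[195.5, 77.4], [193.8, 79.8]]
[-5.5 -1.   6.1]
[-5.5 -0.7  5.4]
[-4.  -0.9  5.9]
[-4.4 -0.5  5.6]
w14 face top edge row 175
w15 face top edge row 167
w16 face top edge row 166
w17 face top edge row 168
```

```bash
python3 - <<'E'
from ang import *
pos,R=tool(); p=bot.camera_params("wrist"); M=[];Fo=[]
for k in range(8):
    im=bot.capture("wrist"); o=bot.get_obs(); M.append(o["moment"]); Fo.append(o["contact_force"])
print("F",np.mean(Fo,0).round(2),"M",np.mean(M,0).round(3),np.std(M,0).round(3))
g=im.astype(float).mean(2); prof=g[150:215,262:292].mean(1); print(np.round(prof[10:60]).astype(int).tolist())
m=g[190,200:360]; row=im[185,215:345].mean(1); 
def c(th,off,s,zz,lat): 
    G=pos-19*R[:,2]; u=-R[:,0];w=-R[:,2]; a=np.cos(th)*u+np.sin(th)*w;n=-np.sin(th)*u+np.cos(th)*w
    return proj(p,np.array([G+s*a-zz*n-lat*R[:,1],G+s*a-zz*n+lat*R[:,1]]),1)
for th in (.40,.45,.5,.55):
    print(th,"face edge",c(th,33,-54.7,33,33).round(1).tolist(),"face bottom edge",c(th,33,-54.7,41,33).round(1)[0].tolist(),"rear top",c(th,33,-46.5,27,23).round(1).tolist(),"glass? uphill n/a")
r=g[180,:]; print("face lateral edges row180",np.round(r[205:225]).astype(int).tolist(),np.round(r[325:340]).astype(int).tolist())
E
```

```text
F [-4.75 -0.74  6.57] M [-0.086  0.365 -0.033] [0.019 0.035 0.026]
[64, 65, 64, 64, 64, 61, 66, 108, 168, 232, 251, 248, 247, 247, 247, 247, 247, 247, 247, 247, 247, 243, 239, 237, 235, 238, 239, 240, 242, 246, 247, 247, 247, 247, 248, 249, 238, 212, 198, 191, 179, 173, 174, 175, 175, 171, 158, 141, 131, 127]
0.4 face edge [[224.0, 182.5], [333.3, 182.5]] face bottom edge [226.1, 185.0] rear top [[239.0, 194.1], [318.4, 194.1]] glass? uphill n/a
0.45 face edge [[224.7, 186.1], [332.6, 186.1]] face bottom edge [226.7, 189.1] rear top [[239.4, 197.1], [318.0, 197.1]] glass? uphill n/a
0.5 face edge [[225.3, 189.8], [332.0, 189.8]] face bottom edge [227.2, 193.2] rear top [[239.8, 200.3], [317.6, 200.3]] glass? uphill n/a
0.55 face edge [[225.8, 193.6], [331.4, 193.6]] face bottom edge [227.7, 197.5] rear top [[240.2, 203.5], [317.2, 203.5]] glass? uphill n/a
face lateral edges row180 [36, 37, 34, 36, 39, 39, 36, 38, 36, 36, 35, 34, 35, 35, 37, 35, 64, 127, 186, 216] [247, 247, 247, 247, 247, 248, 251, 251, 161, 73, 57, 63, 63, 63, 62]
```

Request:
{"api": "jog_arm", "payload": {
  "dp": [
    [-0.001, 0, -0.0006],
    [0, 0, 0]
  ],
  "twist": [0, 0]
}}

```text
time: 26.12
tool_pos: [525.0, 175.5, 123.6]
tcp_rot: [-3.142, -0.002, -3.024]
contact_force: [-5.9, -1.9, 5.5]
grip_width: 12.0
finger_force: 30.4
```

```bash
cat > fm.py <<'E'
from h import *
M=[];F=[];P=[]
for k in range(8):
    bot.capture("side"); o=bot.get_obs(); M.append(o["moment"]);F.append(o["contact_force"]);P.append(o["tool_pos"])
print("P",np.mean(P,0).round(2),"F",np.mean(F,0).round(2),"M",np.mean(M,0).round(3),"grip",o["finger_force"])
E
python3 fm.py
```

```text
P [525.05 175.54 123.58] F [-6.37 -0.92  5.3 ] M [-0.14   0.736 -0.049] grip 30.391768535482697
```

Request:
{"api": "jog_arm", "payload": {
  "dp": [
    [0.001, 0, 0.0006],
    [0.001, 0, 0.0006],
    [0, 0, 0]
  ],
  "twist": [0, 0, 0]
}}

```text
time: 26.9
tool_pos: [525.0, 175.5, 123.4]
tcp_rot: [3.141, 0.003, -3.024]
contact_force: [-3.2, -0.6, 7.8]
grip_width: 11.9
finger_force: 30.4
```

```bash
python3 fm.py
```

```text
P [524.96 175.52 123.39] F [-2.68 -0.86  6.89] M [-0.049  0.025 -0.035] grip 30.392086864449084
```

Averaging the wrench shows contact near the uphill edge, so the carrier is slightly under-tilted. I press deeper with a little downhill drag to pivot it flush.

Request:
{"api": "jog_arm", "payload": {
  "dp": [
    [0, 0, 0.0022],
    [0, 0, 0]
  ],
  "twist": [0, 0]
}}

```text
time: 27.55
tool_pos: [525.8, 175.6, 121.7]
tcp_rot: [3.141, 0.005, -3.024]
contact_force: [-1.8, -0.3, 9.5]
grip_width: 12.1
finger_force: 30.4
```

Request:
{"api": "jog_arm", "payload": {
  "dp": [
    [0, 0, 0.0015],
    [0, 0, 0]
  ],
  "twist": [0, 0]
}}

```text
time: 27.8
tool_pos: [526.3, 175.7, 120.6]
tcp_rot: [3.141, 0.006, -3.024]
contact_force: [-0.9, -1.4, 11.1]
grip_width: 12.1
finger_force: 30.4
```

```bash
python3 fm.py; python3 fin.py w18|head -1
```

```text
P [526.31 175.68 120.7 ] F [-1.44 -0.51 10.46] M [-0.046 -0.429 -0.033] grip 30.395146538503468
[526.29945207 175.69546845 120.72207528] G in face frame -0.45262818391221654 0.30263178905287563 20.634284077960867 force a,b,n 5.583043848429262 -0.2083204373894386 11.208249365208877 moment [-0.08381849 -0.38943242 -0.05942201] rear 199.35 (np.float64(79.75), np.float64(277.75))
```

Request:
{"api": "jog_arm", "payload": {
  "dp": [
    [0.0003, 0, 0.0018],
    [0, 0, 0]
  ],
  "twist": [0, 0]
}}

```text
time: 28.5
tool_pos: [525.6, 175.6, 118.6]
tcp_rot: [3.141, 0.005, -3.024]
contact_force: [-2.4, -1.0, 10.2]
grip_width: 11.6
finger_force: 30.6
```

Request:
{"api": "jog_arm", "payload": {
  "dp": [
    [0.0003, 0, 0.0018],
    [0, 0, 0]
  ],
  "twist": [0, 0]
}}

```text
time: 28.75
tool_pos: [525.8, 175.6, 117.1]
tcp_rot: [3.141, 0.006, -3.024]
contact_force: [-2.1, -1.0, 11.1]
grip_width: 11.7
finger_force: 30.6
```

```bash
python3 fm.py; python3 fin.py w19|head -1
```

```text
P [525.75 175.59 117.14] F [-1.26 -0.32 10.82] M [-0.157 -0.375 -0.043] grip 30.59485248872079
[525.73028153 175.59000648 117.11527288] G in face frame -2.6800627649546604 0.2649095660913459 17.73925159209322 force a,b,n 4.762063987924183 0.3125051770356608 11.390626054350413 moment [-0.17579153 -0.30622415 -0.05612561] rear 204.1 (np.float64(78.75), np.float64(277.75))
```

Request:
{"api": "jog_arm", "payload": {
  "dp": [
    [0.0003, 0, 0.0014],
    [0, 0, 0]
  ],
  "twist": [0, 0]
}}

```text
time: 29.45
tool_pos: [526.2, 175.6, 116.2]
tcp_rot: [3.141, 0.008, -3.024]
contact_force: [0.2, 0.1, 13.0]
grip_width: 11.6
finger_force: 30.6
```

```bash
python3 fm.py; python3 fin.py w20|head -1
```

```text
P [526.18 175.65 116.24] F [-0.2  -0.26 12.48] M [-0.192 -0.455 -0.041] grip 30.598160623339936
[526.17176563 175.6591176  116.25291988] G in face frame -2.6986993938041617 0.2815657786878536 16.768317761132085 force a,b,n 6.098265649223146 0.22367542963334394 12.104452480296567 moment [-0.16287621 -0.48497611 -0.0477635 ] rear 203.85 (np.float64(79.0), np.float64(277.875))
```

Force now rises with no more rotation and the pressure centre has moved inward, so the carrier is flush. Backing off to half travel.

Request:
{"api": "jog_arm", "payload": {
  "dp": [
    [0.0006, 0, -0.0017],
    [0.0006, 0, -0.0017],
    [-0.0004, 0, -0.0002],
    [0, 0, 0],
    [0, 0, 0]
  ],
  "twist": [0, 0, 0, 0, 0]
}}

```text
time: 30.52
tool_pos: [524.6, 175.4, 119.1]
tcp_rot: [3.141, 0.006, -3.024]
contact_force: [-0.6, 0.2, 9.2]
grip_width: 11.5
finger_force: 30.6
```

```bash
python3 fm.py; python3 fin.py w21|head -1; python3 - <<'E'
from fit import *
im=bot.capture("top"); cv2.imwrite("pics/top21.png",im); p=bot.camera_params("top")
H,S,V=cv2.split(cv2.cvtColor(im,cv2.COLOR_BGR2HSV)); m=((H<8)|(H>172))&(S>150)&(V>60); m[:,:330]=0; m[260:]=0
if m.sum()>20: r,b=rect(m); print("shield top px",r, at(p,[r[0]],192))
E
```

```text
P [524.61 175.47 119.07] F [-0.39 -0.12  9.06] M [-0.103 -0.431 -0.046] grip 30.591981393517926
[524.62603639 175.47168414 119.08504965] G in face frame -2.7170363399482085 0.2774087820387538 20.000192712982876 force a,b,n 5.318813971352868 0.34104366126534796 9.19571534463659 moment [-0.07567766 -0.428018   -0.01800546] rear 203.975 (np.float64(79.0), np.float64(277.875))
shield top px ((355.9117736816406, 155.14707946777344), (38.07809066772461, 24.01102638244629), 75.96376037597656) [[ 527.0226339  -156.73499741  192.        ]]
```

Request:
{"api": "jog_arm", "payload": {
  "dp": [
    [0.0004, 0, -0.0008],
    [0, 0, 0],
    [0, 0, 0],
    [0, 0, 0]
  ],
  "twist": [0, 0, 0, 0]
}}

```text
time: 31.52
tool_pos: [524.2, 175.4, 119.8]
tcp_rot: [3.141, 0.006, -3.024]
contact_force: [0.6, -1.1, 7.9]
grip_width: 11.6
finger_force: 30.6
```

```bash
python3 fm.py; python3 -c "
from plant import bot
print(bot.close_job())"
```

```text
P [524.21 175.42 119.78] F [-0.18 -0.25  8.85] M [-0.085 -0.438 -0.05 ] grip 30.59095343342051
the job is handed in; nothing more can be done
None
```

I handed the job in at about 32 s, and no verdict came back: the shield hangs free on the bar about 42 mm from its middle, and the gripper is holding the carrier on the stage face at an estimated half travel (6–7 mm); that the carrier lies flush is inferred from the force readings and was not confirmed in a picture.

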